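# Pack the battery call-out tote

## Task

Get the grey tote ready for a battery call-out: lift it empty by its orange handle off the metal riser and set it down in the middle of the green mat, square with it, then load it: every charged blue pack upright in a slot of its own, right down to the slot floor, the spray can upright in the orange-rimmed well, down to its floor, and all the rolls of tape lying flat on the steel dish in one neat stack centred on it. Switch the charging dock off at its red toggle before any pack leaves it; never tip a pack or the can over, and leave the meter, the cup of screwdrivers and the water bottle where they stand.

Things in the scene. Friction and masses are not known exactly. Their poses are not given: they have to be found in the camera images.
- tote: Grey carrying tray 280 x 250 x 50 mm with a fixed orange handle, about 0.8 kg empty. Origin: centre of its underside; x along its length, z up. -y side: black insert, 200 x 90 mm, top at 60 mm, with three slots. +y side: flat deck at 50 mm with an orange-rimmed well for the can (at -x) and a round steel dish for the tape (at +x). Under the handle an 8 mm partition, top at 80 mm.
- tote_handle (a point): Middle of the tote's handle: a straight bar along the tote's x, 22 mm wide (along the tote's y), 20 mm high, its centre 108 mm above the tote's underside; end posts 125 mm either side of this point. Pinch the bar across its width from above.
- slot0 (a point): Centre of the floor of the tote's slot at -x, 8 mm above the tote's underside, at x = -56, y = -70 mm of the tote. The slot is 28 mm along the tote's x by 76 mm along the tote's y and 52 mm deep. Slots are 56 mm apart along x.
- slot1 (a point): The same for the middle slot.
- slot2 (a point): The same for the slot at +x.
- can_well (a point): Centre of the floor of the tote's can well, 8 mm above the tote's underside, at x = -78, y = 78 mm of the tote; a round bore 58 mm in diameter, 42 mm deep, with a thin orange rim around its mouth.
- dish (a point): Centre of the top of the flat round dark steel dish on the tote's deck, at x = 50, y = 80 mm of the tote: diameter 80 mm, 4 mm thick, its top 54 mm above the tote's underside, no rim. The rolls of tape are stacked on it in any order, either face up.
- mat: Flat green mat fixed on the bench, 330 (x) x 280 (y) x 3 mm; origin at the centre of its underside. Here the tote goes, its length along the mat's x (either way round).
- riser: Low aluminium stand fixed on the bench, top plate 250 x 190 mm, 70 mm high; origin at the centre of its foot. The tote starts on it.
- dock: Charging dock fixed on the bench, 260 mm long (along its x, from -136 to +124 mm) x 100 mm x 50 mm high; origin on its underside. Its three bays at x = -27, +29 and +85 mm are 35 mm deep with their floor 15 mm above the bench, each 26 mm along x by 74 mm along y. The control box with the switch is at its -x end.
- switch (a joint): Angle of the dock's toggle switch, rad: near 0 = on (leaning to the dock's +y side), 1.0 = off (leaning to the dock's -y side). It stays where it is left and moves at about 1.2 N at its tip; off means past 0.8.
- switch_tip (a point): Centre of the red ball (26 mm diameter) at the tip of the toggle, 50 mm from its pivot, which lies 52 mm above the bench at x = -101 mm, y = 0 of the dock. Push the ball towards the dock's -y to switch off.
- pack0: Blue battery pack standing in the dock, 20 (x) x 68 (y) x 112 mm (z, upright), about 0.3 kg, with a yellow plug 10 mm high on its top (16 mm long, at y = +12 mm). Origin: centre of its foot. Grip it across its 20 mm thickness near the top. It may be absent.
- pack1: Blue battery pack standing in the dock, 20 (x) x 68 (y) x 112 mm (z, upright), about 0.3 kg, with a yellow plug 10 mm high on its top (16 mm long, at y = +12 mm). Origin: centre of its foot. Grip it across its 20 mm thickness near the top. It may be absent.
- pack2: Blue battery pack standing in the dock, 20 (x) x 68 (y) x 112 mm (z, upright), about 0.3 kg, with a yellow plug 10 mm high on its top (16 mm long, at y = +12 mm). Origin: centre of its foot. Grip it across its 20 mm thickness near the top. It may be absent.
- tape0: Roll of red insulating tape lying flat, a ring 66 mm in diameter with a 32 mm bore, 20 mm high, about 90 g. Origin: the centre of the roll (10 mm above what it lies on), z along its axis; both faces are alike. It may be absent.
- tape1: Roll of yellow insulating tape lying flat, a ring 66 mm in diameter with a 32 mm bore, 20 mm high, about 90 g. Origin: the centre of the roll (10 mm above what it lies on), z along its axis; both faces are alike. It may be absent.
- tape2: Roll of white insulating tape lying flat, a ring 66 mm in diameter with a 32 mm bore, 20 mm high, about 90 g. Origin: the centre of the roll (10 mm above what it lies on), z along its axis; both faces are alike. It may be absent.
- can: Aerosol can standing on the bench: blue and white body 50 mm in diameter and 118 mm high, red cap 39 mm in diameter up to 150 mm; about 0.2 kg. Origin: centre of its foot.
- meter: Yellow multimeter lying on the bench, 130 x 66 x 33 mm with a dial on top up to 39 mm, origin under its centre. Leave it alone.
- cup: Brown cup with screwdrivers, 80 mm wide, 190 mm high with its tools, origin under its centre. Leave it alone.
- water: Clear water bottle with a red cap, 64 mm wide, 200 mm high, origin under its centre. Leave it alone.
Not all that is in view belongs to the job. Leave any pink look-alike of the can alone. There is more than one size of the tape2; the job needs the largest.

How it is judged:
By the outcome, as a careful person would: the job done as asked, in the order asked, and still so for the second after the job is handed in, with the robot touching nothing.
Of pack0, pack1, pack2 only 2 to 3 are there at a start; the rules pass over those that are not, and their reading is None.
Of tape0, tape1, tape2 only 2 to 3 are there at a start; the rules pass over those that are not, and their reading is None.
At some moment in a run one of tape0, tape1, tape2 may be knocked a few centimetres aside while the robot is not near it.
It also fails if it takes over 210 s, if anything falls off the work surface, if the arm or the gripper's body presses on something with over 40 N, if the wrist force passes 120 N, or if a joint passes its speed limit or range.

## Robot

A 6-joint arm with a two-finger parallel gripper is mounted at the origin on the work surface. World frame = base frame: x ahead of the robot, y to its left, z up, the work surface at z = 0. Lengths are in m, angles in degrees, forces in N, time in s.
With the tool pointing down it reaches from about 0.375 to 0.9 m from the base axis. Payload 3.1 kg.
Tool frame: the origin (TCP) lies at the very end of the fingers, on their centre line; the grasp point (between the pads) lies 19 mm behind it; x points along the fingers, z is the direction in which the jaws open and shut, and the axes are right-handed (so a half turn about x gives the same grasp; the last joint's range is limited). The gripper opens to 87 mm and grips with 3 to 60 N. Pads are 19 mm wide; open, the fingers measure 117 mm over their backs; the gripper's body (75 mm by 190 mm) begins 51 mm behind the grasp point.
Start: joints at [58.241, 30.224, 82.088, -0, 67.689, -10.227], TCP at [0.229, 0.581, 0.223] pointing down, gripper open.
Joint ranges: [-176.69, 176.69], [-43.24, 126.21], [12.49, 139.97], [-82, 262], [0, 151.66], [-163.58, 163.58]. Speed limits (degrees/s): [159.86, 159.86, 180, 180, 180, 180].

## Interface

Orientations are given as a 3x3 rotation matrix whose columns are the frame's x, y, z axes.
In Python, from rig import bot gives the robot as it stands.
- The arm moves only by the tool send_rows, never from a script. Its arguments are lists of equal length, an entry for each row: "fingers": the opening, from 0 (shut) to 1 (fully open); "dp": the shift along the world's x, y, z in mm, a list of three; "turn": the turn, a rotation vector about the world's x, y, z in rad, a list of three. In form: {"fingers": [fingers, ...], "dp": [[tx, ty, tz], ...], "turn": [[rx, ry, rz], ...]}. A call has 1 to 10 rows; each row is the pose to reach, as a shift and turn from the pose measured when the call began; what a row does not reach only later rows make up. A row lasts 1/12 s, in which the tool goes at most 41.7 mm and 7.16 degrees, less where a joint would pass 70% of its speed; a pose out of reach is approached as far as the arm can. A call with a gripper value outside its range is refused whole. The fingers move at their own pace and stop on an object; the grip force is fixed at half the most. Time passes only in rows, so rows that repeat a pose let the fingers close. It gives the time, the measured TCP pose, the force and the opening at its end, in the units of the state.
- bot.read_state(): the state, without advancing time (a new reading comes with each control period).
- bot.capture(name): name is "side" or "top"; returns a dict with "img" (420x560x3 uint8, blue, green, red), "z_map" (420x560 float32, m along the optical axis (not along the pixel's ray), 0 where there is no reading), "mtx" (3x3 intrinsics, pixels), "origin" and "orientation" of the camera in the world. Camera axes: x right, y up, looking along -z (the intrinsics and any distortion apply to the point x, -y, -z); pixel columns grow to the right and rows downward; lengths in m; the calibration is good to about 2 mm. A picture is of the moment at which its call begins.
- bot.hand_in(): hands the job in, once; it reports no verdict.
The state is a dict: "time_s": time; "joint_positions": joint angles; "qvel": joint speeds; "tau": joint torques, N m; "position": TCP position; "tcp_rot": TCP orientation; "force": force on the tool from outside, world axes, zero at the start; "moment": the same for the moment, N m; "opening": opening from 0.0 (shut) to 1.0 (fully open).
Only numpy, scipy, OpenCV 4.12 (cv2) and the standard library are available. Lean on these libraries where they do the work, as an engineer would, in place of code of your own. Each camera call takes 0.05 s, during which the arm holds its last target.

## Working session

There is one attempt and no reset: what is moved stays moved. The work goes in short steps, Python scripts to look and compute and a tool call to move; the robot and the scene stay as the last step left them, time stands still between calls to the robot, and variables do not carry over. Pictures are saved under pics/ and viewed, and the job is handed in when it is done.

Besides the shell and the picture viewer there is one more tool, called after ">>>" as name(argument=value, ...) on one line, values as JSON. send_rows: Moves the arm, as the interface text tells. Its arguments: {"type":"object","properties":{"fingers":{"type":"array","items":{"type":"number"}},"dp":{"type":"array","items":{"type":"array","items":{"type":"number"}}},"turn":{"type":"array","items":{"type":"array","items":{"type":"number"}}}},"required":["fingers","dp","turn"]}

```bash
ls; mkdir -p pics
python3 - <<'E'
from rig import bot
import cv2,numpy as np
s=bot.read_state();print({k:np.round(v,3).tolist() for k,v in s.items()})
for n in("side","top"):
    c=bot.capture(n);cv2.imwrite(f"pics/{n}0.png",c["img"]);np.savez(f"{n}0.npz",**c)
    print(n,c["mtx"].tolist(),c["origin"],np.round(c["orientation"],4).tolist(),c.keys())
E
```

```text
pics
{'time_s': 0.0, 'joint_positions': [58.24, 30.28, 82.155, -0.0, 67.689, -10.229], 'qvel': [-0.048, 0.022, 0.034, 0.079, 0.022, -0.059], 'tau': [-0.001, -44.005, -17.659, 0.063, 0.058, -0.0], 'position': [0.229, 0.581, 0.222], 'tcp_rot': [[-0.001, -0.93, 0.367], [-0.002, 0.367, 0.93], [-1.0, 0.0, -0.002]], 'force': [-0.012, 1.14, 0.296], 'moment': [0.062, 0.001, 0.02], 'opening': 1.002}
side [[503.7977521143712, 0.0, 277.2843910447984], [0.0, 503.7977521143712, 207.94914330996784], [0.0, 0.0, 1.0]] [ 0.05298497 -0.9954875   0.81264922] [[0.9152, 0.2148, -0.3411], [-0.4031, 0.4922, -0.7715], [0.0022, 0.8436, 0.537]] dict_keys(['img', 'z_map', 'mtx', 'origin', 'orientation'])
top [[512.9297641875489, 0.0, 277.7962345970519], [0.0, 512.9297641875489, 212.41007028020277], [0.0, 0.0, 1.0]] [0.33971247 0.00207883 1.44298023] [[-0.0275, 0.9889, -0.1457], [-0.9994, -0.0304, -0.0174], [-0.0216, 0.1452, 0.9892]] dict_keys(['img', 'z_map', 'mtx', 'origin', 'orientation'])
```

View pics/side0.png

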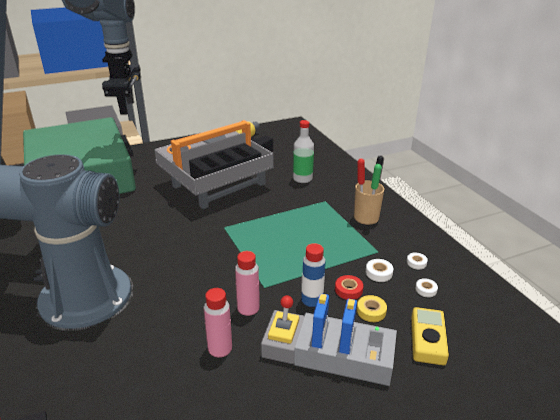

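View pics/top0.png

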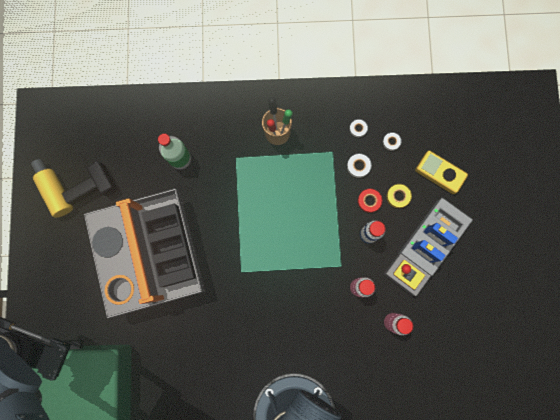

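The side view shows the tote at (215,155), the mat at (300,240) and the blue/white can at (313,275). The dock is at (330,345) with two blue packs at (320,320) and (348,325), and its right bay is empty. The tapes are red (349,287), yellow (372,308) and white (379,270), and there are two smaller white rings at (417,261) and (427,288). The pink look-alike cans are at (247,283) and (218,322). The top view agrees; there the largest white ring is at (359,165).

```bash
cat > h.py <<'E'
import numpy as np,cv2
from rig import bot
def cap(n,save=None):
    c=bot.capture(n)
    if save: cv2.imwrite(f"pics/{save}.png",c["img"])
    return c
def ray(c,uv,z):
    K=c["mtx"];uv=np.atleast_2d(np.asarray(uv,float))
    d=np.stack([(uv[:,0]-K[0,2])/K[0,0],-(uv[:,1]-K[1,2])/K[1,1],-np.ones(len(uv))],1)@c["orientation"].T
    t=(np.asarray(z)-c["origin"][2])/d[:,2]
    return c["origin"]+d*t[:,None]
def cloud(c):
    K=c["mtx"];Z=c["z_map"].astype(float);h,w=Z.shape
    u,v=np.meshgrid(np.arange(w),np.arange(h))
    p=np.stack([(u-K[0,2])/K[0,0]*Z,-(v-K[1,2])/K[1,1]*Z,-Z],-1)@c["orientation"].T+c["origin"]
    p[Z<=0]=np.nan
    return p
def proj(c,P):
    P=np.atleast_2d(P);q=(P-c["origin"])@c["orientation"];K=c["mtx"]
    return np.stack([K[0,0]*q[:,0]/-q[:,2]+K[0,2],K[1,1]*-q[:,1]/-q[:,2]+K[1,2]],1)
def hsv(c): return cv2.cvtColor(c["img"],cv2.COLOR_BGR2HSV)
COL=dict(red=[(0,120,60),(6,255,255)],orange=[(8,140,90),(18,255,255)],yellow=[(20,130,90),(34,255,255)],blue=[(105,120,60),(125,255,255)],green=[(70,80,50),(88,255,200)],white=[(0,0,150),(179,50,255)])
def mask(c,col,box=None):
    H=hsv(c);m=cv2.inRange(H,*[np.array(x) for x in COL[col]])
    if col=="red": m|=cv2.inRange(H,np.array((174,120,60)),np.array((179,255,255)))
    if box:
        b=np.zeros_like(m);x0,y0,x1,y1=box;b[y0:y1,x0:x1]=255;m&=b
    return m
def blobs(m,amin=30):
    n,l,s,ce=cv2.connectedComponentsWithStats(m)
    return [(np.round(ce[i],1).tolist(),s[i].tolist(),l==i) for i in range(1,n) if s[i][4]>=amin]
E
cat > m1.py <<'E'
from h import *
for n in("top","side"):
    c=dict(np.load(n+"0.npz"));P=cloud(c)
    for col in("orange","red","yellow","blue","green","white"):
        for ce,st,l in blobs(mask(c,col)):
            q=P[l];q=q[~np.isnan(q[:,0])]
            if len(q)==0 or q[:,0].max()>1.3 and n=="side" : continue
            print(n,col,ce,st,"med",np.round(np.nanmedian(q,0),3),"z",np.round(np.percentile(q[:,2],[5,95]),3))
E
python3 m1.py
python3 - <<'E'
import sys;sys.path.insert(0,'.')
from h import *
c=dict(np.load("top0.npz"))
a=c["img"][100:300,330:490];cv2.imwrite("pics/cropA.png",cv2.resize(a,None,fx=3,fy=3,interpolation=cv2.INTER_CUBIC)[:600])
c=dict(np.load("side0.npz"))
a=c["img"][230:390,190:460];cv2.imwrite("pics/cropB.png",cv2.resize(a,None,fx=2.9,fy=2.9,interpolation=cv2.INTER_CUBIC))
E
```

```text
top orange [135.3, 249.8] [116, 199, 47, 105, 1092] med [0.443 0.38  0.186] z [0.144 0.191]
top orange [118.8, 289.1] [105, 275, 29, 29, 171] med [0.347 0.439 0.12 ] z [0.116 0.125]
top red [270.7, 123.8] [267, 119, 8, 12, 63] med [0.755 0.036 0.184] z [0.133 0.191]
top red [163.6, 139.0] [158, 133, 12, 13, 121] med [0.718 0.307 0.198] z [0.002 0.203]
top red [369.7, 200.2] [358, 188, 25, 25, 327] med [ 0.576 -0.231  0.019] z [-0.     0.025]
top red [377.1, 228.1] [370, 221, 16, 15, 191] med [ 0.483 -0.225  0.149] z [0.003 0.153]
top red [406.0, 268.8] [402, 265, 9, 9, 64] med [ 0.379 -0.301  0.105] z [0.099 0.111]
top red [366.6, 287.0] [359, 280, 16, 15, 192] med [ 0.336 -0.191  0.149] z [0.144 0.154]
top red [404.5, 325.6] [396, 318, 18, 16, 216] med [ 0.239 -0.279  0.149] z [0.002 0.153]
top yellow [443.5, 174.1] [416, 150, 52, 44, 789] med [ 0.64  -0.442  0.031] z [0.005 0.037]
top yellow [51.4, 192.2] [33, 169, 39, 48, 1003] med [0.623 0.654 0.055] z [0.033 0.063]
top yellow [398.7, 195.7] [387, 184, 25, 24, 334] med [ 0.586 -0.313  0.019] z [0.002 0.024]
top yellow [409.1, 275
[... 5372 characters left out ...]
, 9, 8, 38] med [ 0.067 -0.07   0.016] z [0.013 0.019]
side white [216.7, 309.7] [204, 301, 25, 14, 146] med [ 0.235 -0.295  0.122] z [0.118 0.127]
side white [284.5, 313.6] [283, 308, 4, 13, 37] med [ 0.372 -0.312  0.078] z [0.067 0.088]
side white [295.1, 333.7] [262, 310, 52, 41, 786] med [ 0.386 -0.348  0.049] z [0.041 0.053]
side white [429.2, 317.2] [418, 310, 24, 15, 286] med [ 0.67  -0.408  0.035] z [0.032 0.037]
side white [55.8, 318.6] [52, 315, 10, 7, 33] med [-0.068 -0.071  0.016] z [0.014 0.019]
side white [331.2, 336.7] [318, 315, 24, 42, 588] med [ 0.442 -0.386  0.051] z [0.048 0.055]
side white [372.5, 345.7] [347, 322, 50, 47, 1353] med [ 0.508 -0.435  0.05 ] z [0.016 0.053]
```

View pics/cropA.png

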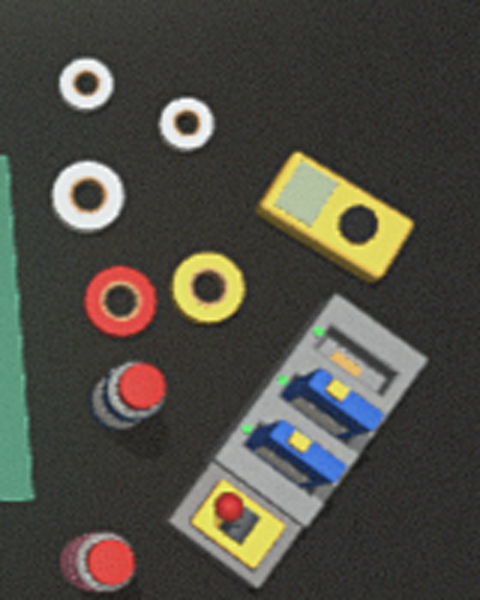

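View pics/cropB.png

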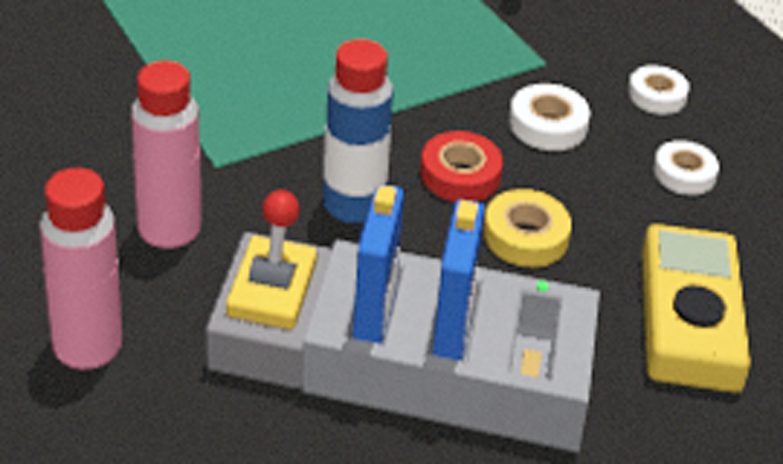

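```bash
cat > m2.py <<'E'
from h import *
deg=np.degrees
T=dict(np.load("top0.npz"));S=dict(np.load("side0.npz"))
def rect(P):
    (c,s,a)=cv2.minAreaRect((P[:,:2]*1000).astype(np.float32));return np.round(c,1),np.round(s,1),round(a,2)
for n,c in(("top",T),("side",S)):
    P=cloud(c);ok=~np.isnan(P[...,0])
    # mat outline
    b=max(blobs(mask(c,"green",(200,140,400,300))),key=lambda b:b[1][4])
    cn,_=cv2.findContours(b[2].astype(np.uint8),cv2.RETR_EXTERNAL,2);k=max(cn,key=len)[:,0]
    print(n,"mat",rect(ray(c,k,0.003)))
    ap=cv2.approxPolyDP(k[:,None],8,True)[:,0];print("  corners",np.round(ray(c,ap,.003)[:,:2],4).tolist())
    # handle bar top
    m=mask(c,"orange")>0
    q=P[m&ok&(P[...,2]>.18)];q=q[np.abs(q[:,2]-.188)<.006];print(n,"handle top",rect(q),np.round(q.mean(0),4))
    uv=np.argwhere(m&ok&(np.abs(P[...,2]-.188)<.006))[:,::-1];print("   raycast",rect(ray(c,uv,.188)))
    # dock top z=.05
    x,y=P[...,0],P[...,1]
    reg=ok&(np.abs(P[...,2]-.05)<.006)&(x>.3)&(x<.6)&(y<-.26)&(y>-.52)
    l=max(blobs(reg.astype(np.uint8)*255),key=lambda b:b[1][4])
    uv=np.argwhere(reg)[:,::-1];print(n,"dock",rect(ray(c,uv,.05)))
    # packs top
    reg=ok&(np.abs(P[...,2]-.127)<.007)&(x>.36)&(x<.56)&(y<-.3)&(y>-.5)
    hm=(mask(c,"blue")>0)|(mask(c,"yellow")>0)
    for ce,st,l in blobs((reg&hm).astype(np.uint8)*255,15):
        uv=np.argwhere(l)[:,::-1];print(n,"pack",ce,st[4],rect(ray(c,uv,.127)),np.round(ray(c,uv,.127).mean(0)[:2],4))
    # cap
    for ce,st,l in blobs(mask(c,"red"),20):
        q=np.nanmedian(P[l],0)
        if .4<q[0]<.55 and -.3<q[1]<-.15:
            uv=np.argwhere(l&ok&(P[...,2]>.146))[:,::-1];print(n,"cap",rect(ray(c,uv,.15)))
    for col in("red","yellow","white"):
        for ce,st,l in blobs(mask(c,col),100):
            q=np.nanmedian(P[l],0)
            if .5<q[0]<.82 and -.37<q[1]<-.15 and q[2]<.03:
                kk=max(cv2.findContours(l.astype(np.uint8),cv2.RETR_EXTERNAL,2)[0],key=len)[:,0]
                uv=np.argwhere(l&ok&(P[...,2]>.012))[:,::-1]
                (cc,r)=cv2.minEnclosingCircle((ray(c,uv,.02)[:,:2]*1000).astype(np.float32))
                print(n,"tape",col,np.round(cc,1),round(r,1))
    for ce,st,l in blobs(mask(c,"red"),20):
        q=np.nanmedian(P[l],0)
        if .3<q[0]<.42 and q[2]<.12 and q[2]>.08: print(n,"ball",ce,np.round(ray(c,[ce],.1)[0],4))
# gripper body
P=cloud(S);m=(P[...,0]>.1)&(P[...,0]<.36)&(P[...,1]>.42)&(P[...,1]<.75)
for z0 in np.arange(.22,.5,.02):
    q=P[m&(P[...,2]>z0)&(P[...,2]<z0+.02)]
    if len(q): print(round(z0,2),len(q),rect(q))
a=S["img"][0:140,60:200];cv2.imwrite("pics/grip.png",cv2.resize(a,None,fx=4,fy=4))
E
python3 m2.py
```

```text
top mat (array([556.1,   0.7]), array([331.9, 282.2]), 1.57)
  corners [[0.7229, -0.1336], [0.7143, 0.1437], [0.3867, 0.132], [0.3983, -0.1448]]
top handle top (array([442.6, 381.4]), array([261.9,  34.2]), 14.41) [0.4391 0.38   0.187 ]
   raycast (array([441.9, 380.7]), array([260.7,  35.1]), 14.48)
top dock (array([ 440.4, -378.7]), array([101. , 260.3]), 50.98)
top pack [444.9, 233.7] 170 (array([ 467.5, -399.3]), array([67.4, 20.6]), 50.99) [ 0.4654 -0.401 ]
top pack [432.2, 251.0] 172 (array([ 424.2, -363.9]), array([67.7, 21.1]), 51.75) [ 0.4223 -0.3656]
top cap (array([ 482.8, -224.6]), array([35.5, 35.6]), 88.26)
top tape red [ 576.3 -230.4] 32.9
top tape yellow [ 586.8 -312.3] 33.3
top tape white [ 788.2 -209.3] 24.2
top tape white [ 745.5 -302.6] 24.3
top tape white [ 678.3 -205.5] 32.7
top ball [406.0, 268.8] [ 0.3798 -0.3024  0.1   ]
side mat (array([555.9,   1. ]), array([332. , 285.2]), 1.65)
  corners [[0.7233, -0.1313], [0.717, 0.1456], [0.389, 0.1362], [0.3895, 0.0146], [0.4258, -0.0153], [0.3956, -0.1429], [0.4948, -0.142], [0.5792, -0.0247], [0.6033, -0.0597], [0.5
[... 956 characters left out ...]
ray([173. ,  69.7]), 51.39)
0.3 273 (array([229.8, 577.7]), array([181.3,  77.1]), 67.31)
0.32 377 (array([228.8, 577.2]), array([196.6,  76.5]), 68.58)
0.34 151 (array([234.1, 549.4]), array([81.8, 39.4]), 31.76)
0.36 132 (array([233.1, 548.1]), array([79.4, 41.1]), 32.8)
0.38 229 (array([223.1, 561.4]), array([71.5, 75.9]), 71.7)
0.4 174 (array([228.5, 568.5]), array([54.7, 72.4]), 83.55)
0.42 179 (array([228.3, 559.1]), array([42.8, 70.6]), 85.4)
0.44 174 (array([228.8, 559.9]), array([36.9, 68.2]), 83.63)
0.46 172 (array([228.7, 561.7]), array([37.5, 66.5]), 84.71)
0.48 230 (array([224.7, 565.2]), array([ 49.8, 116.9]), 69.75)
0.5 291 (array([219.6, 557.8]), array([102.6, 117.4]), 55.94)
```

View pics/grip.png

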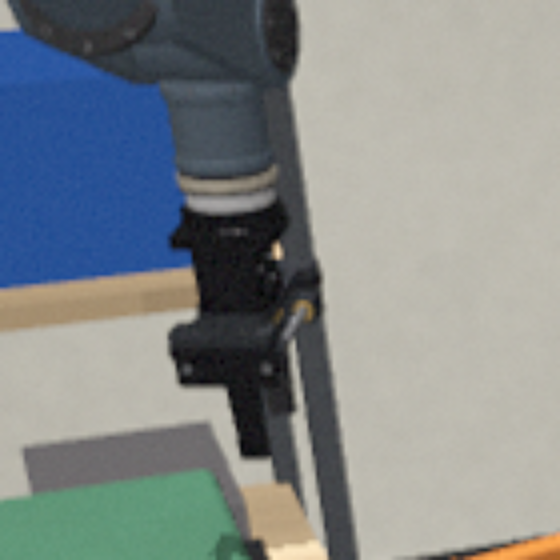

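```bash
cat > m3.py <<'E'
from h import *
def lines(c,col,box,z):
    b=max(blobs(mask(c,col,box)),key=lambda b:b[1][4])
    k=max(cv2.findContours(b[2].astype(np.uint8),cv2.RETR_EXTERNAL,cv2.CHAIN_APPROX_NONE)[0],key=len)[:,0]
    return ray(c,k,z)[:,:2]*1000
def tote(c,zu,box,orange=True):
    """tote centre/yaw from rim outline, handle"""
    P=cloud(c);ok=~np.isnan(P[...,0]);x,y,z=P[...,0],P[...,1],P[...,2]
    r=ok&(np.abs(z-zu-.05)<.008)&(x>box[0])&(x<box[1])&(y>box[2])&(y<box[3])
    l=max(blobs(r.astype(np.uint8)*255),key=lambda b:b[1][4])
    uv=np.argwhere(r)[:,::-1];Q=ray(c,uv,zu+.05)[:,:2]*1000
    return cv2.minAreaRect(Q.astype(np.float32))
if __name__=="__main__":
    T=dict(np.load("top0.npz"));S=dict(np.load("side0.npz"))
    print("tote",tote(T,.07,(.25,.65,.15,.6)),tote(S,.07,(.25,.65,.15,.6)))
    q=lines(T,"green",(200,140,400,300),.003)
    d=np.radians(1.8);X=np.array([np.cos(d),np.sin(d)]);Y=np.array([-X[1],X[0]]);r=q-[556,.8];u=r@X;v=r@Y
    for nm,s in(("+x",(u>150)&(abs(v)<120)),("-x",(u<-150)&(abs(v)<120)),("+y",(v>125)&(abs(u)<145)),("-y",(v<-125)&(abs(u)<145))):
        L=cv2.fitLine(q[s].astype(np.float32),cv2.DIST_HUBER,0,.01,.01).ravel();print(nm,np.degrees(np.arctan2(L[1],L[0])),L[2:])
    P=cloud(T);m=(mask(T,"orange")>0)&(np.abs(P[...,2]-.12)<.006)
    uv=np.argwhere(m)[:,::-1];Q=(ray(T,uv,.122)[:,:2]*1000).astype(np.float32);Q=Q[(abs(Q-[347,439])<45).all(1)]
    print("well",cv2.minEnclosingCircle(Q))
E
python3 m3.py
```

```text
tote ((442.10015869140625, 381.0899963378906), (279.8704833984375, 251.4379425048828), 13.913687705993652) ((442.284423828125, 375.33892822265625), (288.29833984375, 267.6794738769531), 13.841651916503906)
+x -88.30368 [719.60645     5.0005145]
-x -88.22407 [391.99548    -3.8998294]
+y 1.6832017 [548.7102  139.90353]
-y 1.6289382 [ 561.2212  -138.75426]
well ((347.85467529296875, 438.15325927734375), 36.5842170715332)
```

Pose checks hold up:
- **Tote:** centre (442,381), yaw 13.9°, rim measures 280x251 as given. The well is where that pose predicts it.
- **Mat:** centre (556,0.6), yaw 1.7°.
- **Dock:** yaw -39°.
- **Can:** the blue/white one at top (377,228), cap at z 0.15. The two pink ones are excluded.
- **White tape:** the r=33 ring at (359,165). The r=24 rings at (358,128) and (392,141) are the decoys.

Next is the handle.

>>> send_rows(fingers=[1, 1, 1, 1, 1, 1, 1, 1, 1, 1], dp=[[25, -24, 20], [53, -50, 40], [80, -75, 58], [107, -100, 58], [133, -125, 58], [160, -150, 58], [187, -175, 58], [213, -200, 58], [213, -200, 58], [213, -200, 58]], turn=[[0, 0, 0.08], [0, 0, 0.16], [0, 0, 0.25], [0, 0, 0.34], [0, 0, 0.43], [0, 0, 0.52], [0, 0, 0.618], [0, 0, 0.618], [0, 0, 0.618], [0, 0, 0.618]])

```text
time_s: 0.93
position: [0.4432, 0.3792, 0.2791]
tcp_rot: [[-0.001, -0.972, -0.236], [-0.002, -0.236, 0.972], [-1.0, 0.002, -0.002]]
force: [-0.8, 0.5, -0.4]
opening: 1.0
```

```bash
cat > st.py <<'E'
from h import *
s=bot.read_state();R=np.array(s["tcp_rot"]);p=np.array(s["position"])*1000
print("t",round(s["time_s"],2),"p",p.round(1),"zang",round(np.degrees(np.arctan2(R[1,2],R[0,2])),2),"xdown",R[:,0].round(3),"F",np.round(s["force"],1),"open",round(s["opening"],3),"j",np.round(s["joint_positions"],0))
E
python3 st.py
```

```text
t 0.93 p [443.2 379.2 279.1] zang 103.63 xdown [-0.001 -0.002 -1.   ] F [-0.8  0.5 -0.4] open 1.0 j [ 30.  24.  84.  -0.  72. -74.]
```

>>> send_rows(fingers=[1, 1, 1, 1, 1, 0, 0, 0, 0, 0], dp=[[-1, 2, -35], [-1, 2, -75], [-1, 2, -110], [-1, 2, -120], [-1, 2, -120], [-1, 2, -120], [-1, 2, -120], [-1, 2, -120], [-1, 2, -120], [-1, 2, -120]], turn=[[0, 0, 0], [0, 0, 0], [0, 0, 0], [0, 0, 0], [0, 0, 0], [0, 0, 0], [0, 0, 0], [0, 0, 0], [0, 0, 0], [0, 0, 0]])

```text
time_s: 1.77
position: [0.4429, 0.3818, 0.1607]
tcp_rot: [[0.002, -0.972, -0.236], [-0.001, -0.236, 0.972], [-1.0, -0.001, -0.001]]
force: [0.7, 0.6, -0.4]
opening: 0.707
```

>>> send_rows(fingers=[0, 0, 0, 0, 0], dp=[[0, 0, 0], [0, 0, 0], [0, 0, 0], [0, 0, 0], [0, 0, 15]], turn=[[0, 0, 0], [0, 0, 0], [0, 0, 0], [0, 0, 0], [0, 0, 0]])

```text
time_s: 2.18
position: [0.4411, 0.3805, 0.1732]
tcp_rot: [[-0.004, -0.972, -0.236], [-0.004, -0.236, 0.972], [-1.0, 0.005, -0.003]]
force: [0.0, -0.0, -0.8]
opening: 0.322
```

```bash
python3 st.py
```

```text
t 2.18 p [441.1 380.5 173.2] zang 103.63 xdown [-0.004 -0.004 -1.   ] F [ 0.  -0.  -0.8] open 0.322 j [ 30.  31.  91.  -0.  59. -74.]
```

The jaws were still closing when the lift row ran, so I'll go back down and wait for contact.

>>> send_rows(fingers=[0.4, 0.4, 0.4, 0, 0, 0, 0, 0], dp=[[0, 0, -8], [1, 1, -15], [1, 1, -15], [1, 1, -15], [1, 1, -15], [1, 1, -15], [1, 1, -15], [1, 1, -15]], turn=[[0, 0, 0], [0, 0, 0], [0, 0, 0], [0, 0, 0], [0, 0, 0], [0, 0, 0], [0, 0, 0], [0, 0, 0]])

```text
time_s: 2.85
position: [0.442, 0.3818, 0.1579]
tcp_rot: [[-0.004, -0.972, -0.236], [-0.004, -0.236, 0.972], [-1.0, 0.005, -0.003]]
force: [-0.2, 0.8, -3.1]
opening: 0.251
```

```bash
python3 st.py
```

```text
t 2.85 p [442.  381.8 157.9] zang 103.63 xdown [-0.004 -0.004 -1.   ] F [-0.2  0.8 -3.1] open 0.251 j [ 30.  32.  91.  -0.  57. -74.]
```

>>> send_rows(fingers=[0, 0, 0, 0, 0, 0, 0, 0, 0, 0], dp=[[0, 0, 0], [0, 0, 3], [0, 0, 10], [0, 0, 22], [0, 0, 40], [0, 0, 60], [0, 0, 85], [0, 0, 110], [0, 0, 130], [0, 0, 140]], turn=[[0, 0, 0], [0, 0, 0], [0, 0, 0], [0, 0, 0], [0, 0, 0], [0, 0, 0], [0, 0, 0], [0, 0, 0], [0, 0, 0], [0, 0, 0]])

```text
time_s: 3.68
position: [0.4422, 0.3819, 0.3004]
tcp_rot: [[-0.002, -0.972, -0.236], [-0.002, -0.236, 0.972], [-1.0, 0.002, -0.002]]
force: [0.4, 1.7, -8.1]
opening: 0.252
```

```bash
python3 st.py
python3 - <<'E'
from h import *
cap("side","side1")
E
```

```text
t 3.68 p [442.2 381.9 300.4] zang 103.63 xdown [-0.002 -0.002 -1.   ] F [ 0.4  1.7 -8.1] open 0.252 j [ 30.  23.  82.  -0.  75. -74.]
```

View pics/side1.png

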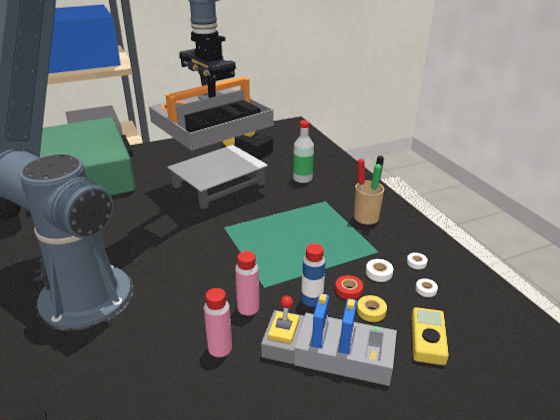

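The tote is held level at (210,110) in the image, clear of the riser.

>>> send_rows(fingers=[0, 0, 0, 0, 0, 0, 0, 0, 0, 0], dp=[[2, -8, 10], [6, -22, 20], [12, -42, 25], [19, -64, 25], [26, -86, 25], [32, -108, 25], [39, -130, 25], [45, -152, 25], [52, -174, 25], [58, -196, 25]], turn=[[0, 0, -0.01], [0, 0, -0.02], [0, 0, -0.03], [0, 0, -0.04], [0, 0, -0.05], [0, 0, -0.06], [0, 0, -0.07], [0, 0, -0.08], [0, 0, -0.09], [0, 0, -0.1]])

```text
time_s: 4.57
position: [0.4999, 0.1841, 0.325]
tcp_rot: [[-0.004, -0.991, -0.136], [-0.003, -0.136, 0.991], [-1.0, 0.004, -0.002]]
force: [1.0, -0.3, -8.2]
opening: 0.25
```

```bash
python3 st.py
```

```text
t 4.57 p [499.9 184.1 325. ] zang 97.84 xdown [-0.004 -0.003 -1.   ] F [ 1.  -0.3 -8.2] open 0.25 j [  8.  17.  87.  -0.  76. -90.]
```

>>> send_rows(fingers=[0, 0, 0, 0, 0, 0, 0, 0, 0, 0], dp=[[7, -22, 0], [13, -44, 0], [20, -66, 0], [27, -88, 0], [34, -110, 0], [40, -132, 0], [47, -153, 0], [52, -170, 0], [55, -180, -10], [56, -183.5, -20]], turn=[[0, 0, -0.012], [0, 0, -0.024], [0, 0, -0.036], [0, 0, -0.05], [0, 0, -0.062], [0, 0, -0.074], [0, 0, -0.087], [0, 0, -0.1], [0, 0, -0.1075], [0, 0, -0.1075]])

```text
time_s: 5.4
position: [0.5561, -0.0017, 0.3038]
tcp_rot: [[-0.004, -1.0, -0.026], [-0.004, -0.026, 1.0], [-1.0, 0.004, -0.004]]
force: [0.4, 1.2, -8.3]
opening: 0.249
```

```bash
python3 st.py
```

```text
t 5.4 p [556.1  -1.7 303.8] zang 91.52 xdown [-0.004 -0.004 -1.   ] F [ 0.4  1.2 -8.3] open 0.249 j [ -12.   20.   86.   -0.   74. -103.]
```

>>> send_rows(fingers=[0, 0, 0, 0, 0, 0, 0, 0, 0, 0], dp=[[0, 2, -20], [0, 2, -45], [0, 2, -70], [0, 2, -95], [0, 2, -120], [0, 2, -145], [0, 2, -170], [0, 2, -190], [0, 2, -200], [0, 2, -204]], turn=[[0, 0, 0], [0, 0, 0], [0, 0, 0], [0, 0, 0], [0, 0, 0], [0, 0, 0], [0, 0, 0], [0, 0, 0], [0, 0, 0], [0, 0, 0]])

```text
time_s: 6.23
position: [0.5535, 0.0014, 0.0969]
tcp_rot: [[-0.011, -1.0, -0.027], [-0.002, -0.027, 1.0], [-1.0, 0.011, -0.002]]
force: [-0.6, 0.5, -8.5]
opening: 0.249
```

```bash
python3 st.py
python3 - <<'E'
from h import *
from m3 import tote
c=cap("top","top2");np.savez("top2.npz",**c)
s=bot.read_state();zu=s["position"][2]-.088;print(zu,tote(c,zu,(.38,.74,-.16,.16)))
P=cloud(c);m=(mask(c,"orange")>0)&(np.abs(P[...,2]-zu-.05)<.008)
uv=np.argwhere(m)[:,::-1];Q=(ray(c,uv,zu+.052)[:,:2]*1000).astype(np.float32);Q=Q[(abs(Q-[476,76])<50).all(1)]
print("well",cv2.minEnclosingCircle(Q))
E
```

```text
t 6.23 p [553.5   1.4  96.9] zang 91.55 xdown [-0.011 -0.002 -1.   ] F [-0.6  0.5 -8.5] open 0.249 j [ -11.   35.   98.   -0.   47. -103.]
0.00959104923682133 ((553.080322265625, 1.6710052490234375), (279.0482177734375, 249.43519592285156), 1.7837108373641968)
well ((0.0, 0.0), 0.0)
```

View pics/top2.png

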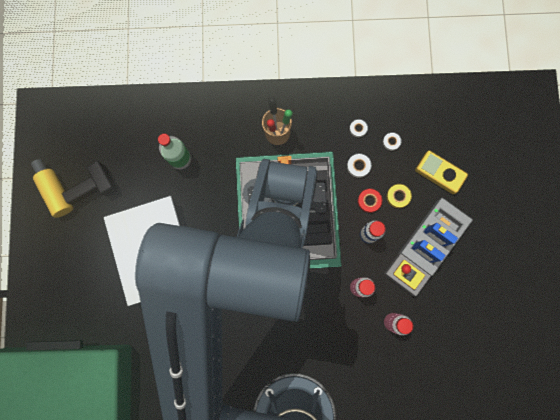

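The tote hangs over the mat, square to 0.1°, with its centre 3 mm short in x. I'll correct that and set it down.

>>> send_rows(fingers=[0, 0, 0, 0, 0, 0, 0], dp=[[2, -1, 0], [2.5, -1, -2], [2.5, -1, -4], [2.5, -1, -5.5], [2.5, -1, -7], [2.5, -1, -7], [2.5, -1, -7]], turn=[[0, -0.008, 0], [0, -0.008, 0], [0, -0.008, 0], [0, -0.008, 0], [0, -0.008, 0], [0, -0.008, 0], [0, -0.008, 0]])

```text
time_s: 6.87
position: [0.5573, 0.0, 0.091]
tcp_rot: [[0.0, -1.0, -0.027], [-0.002, -0.027, 1.0], [-1.0, -0.0, -0.003]]
force: [0.3, 0.6, -6.9]
opening: 0.25
```

```bash
python3 st.py
```

```text
t 6.87 p [557.3   0.   91. ] zang 91.53 xdown [ 0.    -0.002 -1.   ] F [ 0.3  0.6 -6.9] open 0.25 j [ -11.   36.   98.   -0.   46. -103.]
```

>>> send_rows(fingers=[0, 0, 0, 0.5, 0.8, 1, 1, 1, 1, 1], dp=[[-1, 0.5, -1], [-1, 0.5, -1.5], [-1, 0.5, -1.5], [-1, 0.5, -1], [-1, 0.5, -1], [-1, 0.5, 0], [-1, 0.5, 10], [-1, 0.5, 40], [-1, 0.5, 75], [-1, 0.5, 110]], turn=[[0, 0, 0], [0, 0, 0], [0, 0, 0], [0, 0, 0], [0, 0, 0], [0, 0, 0], [0, 0, 0], [0, 0, 0], [0, 0, 0], [0, 0, 0]])

```text
time_s: 7.7
position: [0.5557, 0.0008, 0.2022]
tcp_rot: [[-0.001, -1.0, -0.027], [-0.002, -0.027, 1.0], [-1.0, 0.001, -0.002]]
force: [1.7, -0.5, -0.0]
opening: 0.695
```

```bash
python3 st.py
```

```text
t 7.7 p [555.7   0.8 202.2] zang 91.53 xdown [-0.001 -0.002 -1.   ] F [ 1.7 -0.5 -0. ] open 0.695 j [ -11.   26.   93.   -0.   60. -103.]
```

>>> send_rows(fingers=[1, 1, 0, 0, 0, 0, 0, 0, 0, 0], dp=[[0, 0, 25], [0, 0, 50], [-10, -15, 60], [-25, -40, 60], [-40, -68, 60], [-55, -96, 60], [-70, -124, 60], [-85, -152, 60], [-100, -180, 60], [-115, -208, 60]], turn=[[0, 0, -0.11], [0, 0, -0.22], [0, 0, -0.34], [0, 0, -0.46], [0, 0, -0.58], [0, 0, -0.7], [0, 0, -0.82], [0, 0, -0.94], [0, 0, -1.06], [0, 0, -1.18]])

```text
time_s: 8.53
position: [0.4398, -0.2081, 0.2629]
tcp_rot: [[-0.001, -0.4, 0.916], [0.0, 0.916, 0.4], [-1.0, 0.001, -0.001]]
force: [0.5, -0.5, 0.3]
opening: 0.412
```

```bash
python3 st.py
```

```text
t 8.53 p [ 439.8 -208.1  262.9] zang 23.6 xdown [-0.001  0.    -1.   ] F [ 0.5 -0.5  0.3] open 0.412 j [-38.  17.  99.  -0.  65. -62.]
```

>>> send_rows(fingers=[0, 0, 0, 0, 0, 0, 0, 0, 0, 0], dp=[[-8, -16, 0], [-16, -32, 0], [-24, -48, 0], [-35.5, -64.3, 0], [-35.5, -64.3, 0], [-35.5, -64.3, 0], [-35.5, -64.3, 0], [-35.5, -64.3, 0], [-35.5, -64.3, 0], [-35.5, -64.3, 0]], turn=[[0, 0, -0.11], [0, 0, -0.22], [0, 0, -0.34], [0, 0, -0.46], [0, 0, -0.58], [0, 0, -0.7], [0, 0, -0.82], [0, 0, -0.94], [0, 0, -1.06], [0, 0, -1.093]])

```text
time_s: 9.37
position: [0.4042, -0.2722, 0.2636]
tcp_rot: [[0.0, 0.633, 0.774], [0.001, 0.774, -0.633], [-1.0, 0.001, -0.001]]
force: [-0.7, -0.6, -0.2]
opening: 0.004
```

```bash
python3 st.py
python3 - <<'E'
from h import *
from m3 import tote
c=cap("top","top3");np.savez("top3.npz",**c)
print(tote(c,.003,(.38,.74,-.16,.16)))
P=cloud(c);m=(mask(c,"orange")>0)&(np.abs(P[...,2]-.053)<.008)
uv=np.argwhere(m)[:,::-1];Q=(ray(c,uv,.055)[:,:2]*1000).astype(np.float32);Q=Q[(abs(Q-[476,76])<50).all(1)]
print("well",cv2.minEnclosingCircle(Q))
E
```

```text
t 9.37 p [ 404.2 -272.2  263.6] zang -39.29 xdown [ 0.     0.001 -1.   ] F [-0.7 -0.6 -0.2] open 0.004 j [-47.  17.  98.   0.  65.  -8.]
((557.2184448242188, 0.32855224609375), (280.0035095214844, 249.5926971435547), 1.7119523286819458)
well ((477.5322570800781, 74.39429473876953), 36.248504638671875)
```

View pics/top3.png

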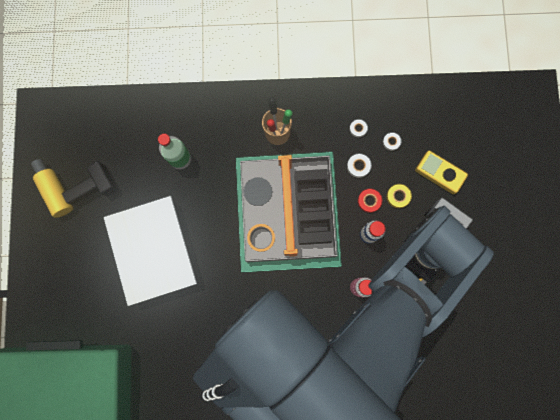

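The tote is within about 1.3 mm of the mat centre, at yaw 1.71° against the mat's 1.68°. Now the switch.

>>> send_rows(fingers=[0, 0, 0, 0, 0, 0, 0, 0], dp=[[0, 0, -35], [0, 0, -75], [0, 0, -115], [0, 0, -150], [0, 0, -170], [0, 0, -175], [0, 0, -175], [0, 0, -175]], turn=[[0, 0, 0], [0, 0, 0], [0, 0, 0], [0, 0, 0], [0, 0, 0], [0, 0, 0], [0, 0, 0], [0, 0, 0]])

```text
time_s: 10.08
position: [0.4049, -0.2728, 0.0895]
tcp_rot: [[0.001, 0.632, 0.775], [0.0, 0.775, -0.632], [-1.0, 0.001, 0.001]]
force: [1.0, 0.2, -0.1]
opening: 0.01
```

>>> send_rows(fingers=[0, 0, 0, 0, 0, 0, 0, 0, 0, 0], dp=[[-4, -5, 0], [-8, -10, 0], [-12, -15, 0], [-16, -20, 0], [-20, -25, 0], [-24, -30, 0], [-28, -35, 0], [-32, -40, 0], [-36.5, -45, 0], [-36.5, -45, 0]], turn=[[0, 0, 0], [0, 0, 0], [0, 0, 0], [0, 0, 0], [0, 0, 0], [0, 0, 0], [0, 0, 0], [0, 0, 0], [0, 0, 0], [0, 0, 0]])

```text
time_s: 10.92
position: [0.3676, -0.3191, 0.0892]
tcp_rot: [[0.001, 0.632, 0.775], [-0.0, 0.775, -0.632], [-1.0, 0.0, 0.001]]
force: [-0.1, -0.1, 0.1]
opening: 0.008
```

```bash
python3 st.py
python3 - <<'E'
from h import *
c=cap("side");a=c["img"][230:390,190:460];cv2.imwrite("pics/sw.png",cv2.resize(a,None,fx=2.5,fy=2.5))
E
```

```text
t 10.92 p [ 367.6 -319.1   89.2] zang -39.23 xdown [ 0.001 -0.    -1.   ] F [-0.1 -0.1  0.1] open 0.008 j [-54.  32. 108.   0.  39. -15.]
```

View pics/sw.png

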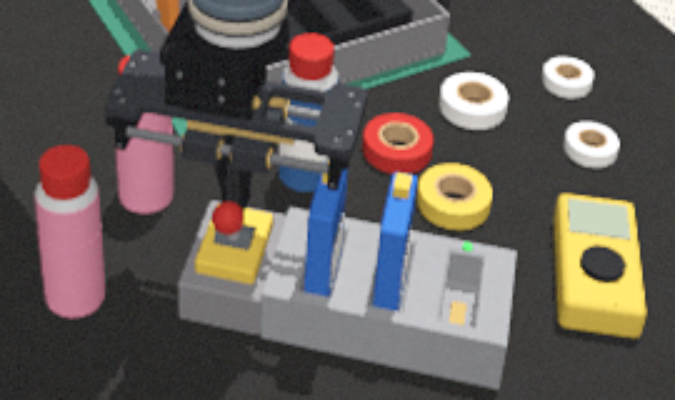

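>>> send_rows(fingers=[0, 0, 0.3, 0.6, 1, 1, 1, 1, 1, 1], dp=[[6, 8, 0], [10, 12, 15], [15, 12, 50], [40, 20, 90], [70, 30, 120], [102, 42, 130], [134, 54, 130], [166, 66, 130], [200, 78, 130], [230, 90, 130]], turn=[[0, 0, 0], [0, 0, 0], [0, 0, 0], [0, 0, 0], [0, 0, 0], [0, 0, 0], [0, 0, 0], [0, 0, 0], [0, 0, 0], [0, 0, 0]])

```text
time_s: 11.8
position: [0.6, -0.2267, 0.2194]
tcp_rot: [[0.002, 0.631, 0.775], [-0.001, 0.775, -0.631], [-1.0, 0.0, 0.002]]
force: [-0.2, -0.2, 0.3]
opening: 0.525
```

```bash
python3 st.py
cat > tapes.py <<'E'
from h import *
c=cap("top");P=cloud(c);ok=~np.isnan(P[...,0])
cv2.imwrite("pics/tapes_top.png",c["img"])
for col in("red","yellow","white"):
    for ce,st,l in blobs(mask(c,col),60):
        q=np.nanmedian(P[l],0)
        if .35<q[0]<.85 and -.5<q[1]<.15 and 0.008<q[2]<.15:
            uv=np.argwhere(l&ok&(P[...,2]>.012))[:,::-1]
            if len(uv)<5: continue
            (cc,r)=cv2.minEnclosingCircle((ray(c,uv,q[2])[:,:2]*1000).astype(np.float32))
            if 20<r<45: print("tape",col,np.round(cc,1),round(r,1),"z",round(q[2],3))
d=cap("side");cv2.imwrite("pics/tapes_side.png",d["img"])
for n,k in(("top",c),("side",d)):
    for ce,st,l in blobs(mask(k,"red"),20):
        p=ray(k,[ce],.1)[0]
        if .3<p[0]<.42 and -.36<p[1]<-.28: print(n,"ball",ce,np.round(p,4),"dock y",(p[:2]*1000-[366.6,-319])@[.629,.777])
E
python3 tapes.py
```

```text
t 11.8 p [ 600.  -226.7  219.4] zang -39.15 xdown [ 0.002 -0.001 -1.   ] F [-0.2 -0.2  0.3] open 0.525 j [-31.  32.  80.   0.  68.   8.]
tape yellow [ 367.3 -319.7] 40.0 z 0.054
tape white [ 790.  -210.3] 24.2 z 0.014
tape white [ 679.3 -204. ] 32.3 z 0.019
tape white [ 438.7 -403.5] 29.3 z 0.05
tape white [ 387.2 -370.4] 24.8 z 0.049
top ball [420.1, 279.0] [ 0.3526 -0.3369  0.1   ] dock y -22.727773893029326
side ball [280.7, 316.5] [ 0.3515 -0.3384  0.1   ] dock y -24.578496204856513
```

The ball is at about dock y -23.5 in both views (leaning -0.49 rad), so the dock is off. The white tape is at (679,-205), r 32.5, z 0.02, so I'll pick that one.

>>> send_rows(fingers=[1, 1, 1, 1, 1, 1, 1, 1, 1, 1], dp=[[30, 9, 0], [60, 17, -20], [78.8, 21.7, -55], [78.8, 21.7, -95], [78.8, 21.7, -135], [78.8, 21.7, -170], [78.8, 21.7, -195], [78.8, 21.7, -209], [78.8, 21.7, -214], [78.8, 21.7, -214]], turn=[[0, 0, 0], [0, 0, 0], [0, 0, 0], [0, 0, 0], [0, 0, 0], [0, 0, 0], [0, 0, 0], [0, 0, 0], [0, 0, 0], [0, 0, 0]])

```text
time_s: 12.73
position: [0.6804, -0.2036, 0.004]
tcp_rot: [[0.002, 0.628, 0.778], [0.0, 0.778, -0.628], [-1.0, 0.002, 0.002]]
force: [0.5, 0.2, 0.4]
opening: 0.997
```

```bash
python3 st.py
```

```text
t 12.73 p [ 680.4 -203.6    4. ] zang -38.93 xdown [ 0.002  0.    -1.   ] F [0.5 0.2 0.4] open 0.997 j [-26.  52.  76.   0.  52.  13.]
```

>>> send_rows(fingers=[0, 0, 0, 0, 0, 0, 0], dp=[[-1, -1, 0], [-1, -1, 0], [-1, -1, 0], [-1, -1, 0], [-1, -1, 0], [-1, -1, 0], [-1, -1, 0]], turn=[[0, 0, 0], [0, 0, 0], [0, 0, 0], [0, 0, 0], [0, 0, 0], [0, 0, 0], [0, 0, 0]])

```text
time_s: 13.32
position: [0.6803, -0.2051, 0.0056]
tcp_rot: [[0.005, 0.628, 0.778], [-0.001, 0.778, -0.628], [-1.0, 0.002, 0.004]]
force: [-0.8, -0.0, 5.6]
opening: 0.739
```

```bash
python3 st.py
```

```text
t 13.32 p [ 680.3 -205.1    5.6] zang -38.93 xdown [ 0.005 -0.001 -1.   ] F [-0.8 -0.   5.6] open 0.739 j [-26.  51.  76.   0.  52.  13.]
```

>>> send_rows(fingers=[0, 0, 0, 0, 0, 0, 0, 0, 0, 0], dp=[[0, 0, 8], [0, 0, 30], [0, 0, 65], [0, 0, 100], [0, 5, 135], [-2, 20, 165], [-6, 45, 190], [-12, 75, 205], [-20, 108, 215], [-28, 140, 215]], turn=[[0, 0, 0], [0, 0, 0], [0, 0, 0], [0, 0, 0.05], [0, 0, 0.1], [0, 0, 0.2], [0, 0, 0.3], [0, 0, 0.4], [0, 0, 0.5], [0, 0, 0.6]])

```text
time_s: 14.15
position: [0.6533, -0.0642, 0.224]
tcp_rot: [[0.01, 0.075, 0.997], [0.0, 0.997, -0.075], [-1.0, 0.001, 0.01]]
force: [0.3, 0.4, -0.4]
opening: 0.737
```

```bash
python3 st.py
python3 - <<'E'
from h import *
c=dict(np.load("top3.npz"));H=hsv(c)
P=cloud(c)
p=(np.abs(P[...,0]-.605)<.05)&(np.abs(P[...,1]-.082)<.05)&(np.abs(P[...,2]-.055)<.02)
v=H[...,2]
g=np.where(p,v,255).astype(np.uint8)
t,_=cv2.threshold(v[p].reshape(-1,1),0,255,cv2.THRESH_OTSU)
for ce,st,l in blobs(((v<t)&p).astype(np.uint8)*255,100):
    uv=np.argwhere(l)[:,::-1];print(t,ce,st,cv2.minEnclosingCircle((ray(c,uv,.057)[:,:2]*1000).astype(np.float32)),ray(c,uv,.057).mean(0))
E
```

```text
t 14.15 p [653.3 -64.2 224. ] zang -4.31 xdown [ 0.01  0.   -1.  ] F [ 0.3  0.4 -0.4] open 0.737 j [-15.  32.  78.   0.  69. -11.]
138.0 [257.3, 191.2] [242, 177, 31, 29, 663] ((605.244384765625, 82.17121124267578), 41.59370422363281) [0.60458889 0.08122052 0.057     ]
```

>>> send_rows(fingers=[0, 0, 0, 0, 0, 0, 0, 0, 0, 0], dp=[[-9, 27, 0], [-18, 54, 0], [-28, 83, 0], [-38, 112, 0], [-45, 135, -10], [-48.5, 145.8, -35], [-48.5, 145.8, -65], [-48.5, 145.8, -95], [-48.5, 145.8, -115], [-48.5, 145.8, -120]], turn=[[0, 0, 0.1], [0, 0, 0.2], [0, 0, 0.3], [0, 0, 0.4], [0, 0, 0.5], [0, 0, 0.511], [0, 0, 0.511], [0, 0, 0.511], [0, 0, 0.511], [0, 0, 0.511]])

```text
time_s: 14.98
position: [0.6015, 0.0819, 0.1004]
tcp_rot: [[0.0, -0.422, 0.906], [0.006, 0.906, 0.422], [-1.0, 0.005, 0.003]]
force: [0.3, 0.5, -1.8]
opening: 0.739
```

```bash
python3 st.py
python3 - <<'E'
from h import *
c=cap("side");a=c["img"][130:330,180:440];cv2.imwrite("pics/s4.png",cv2.resize(a,None,fx=3,fy=3))
E
```

```text
t 14.98 p [601.5  81.9 100.4] zang 24.98 xdown [ 0.     0.006 -1.   ] F [ 0.3  0.5 -1.8] open 0.739 j [ -3.  38.  91.   0.  52. -28.]
```

View pics/s4.png

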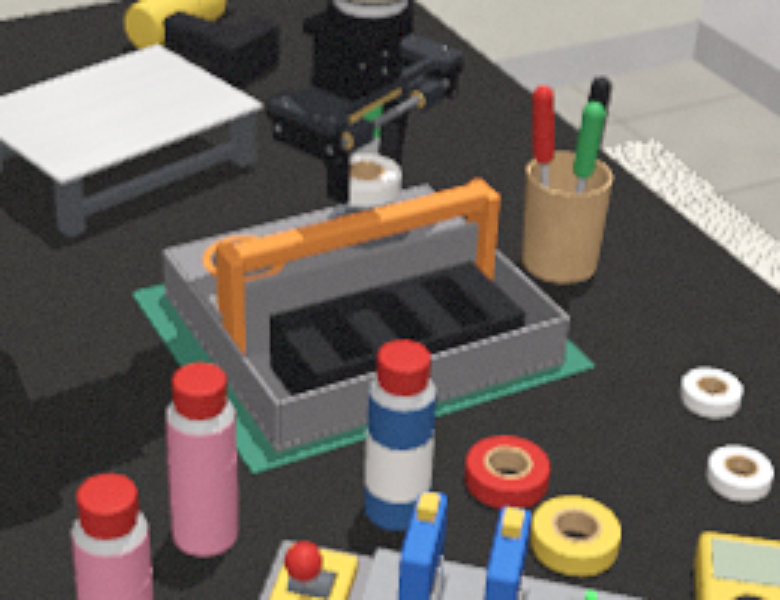

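The tape is held flat over the dish, seen at (372,180) in the crop.

>>> send_rows(fingers=[0, 0, 0, 0, 0, 0, 0], dp=[[3, 0.6, -8], [3, 0.6, -18], [3, 0.6, -26], [3, 0.6, -32], [3, 0.6, -35], [3, 0.6, -36.5], [3, 0.6, -36.5]], turn=[[0, 0, 0], [0, 0, 0], [0, 0, 0], [0, 0, 0], [0, 0, 0], [0, 0, 0], [0, 0, 0]])

```text
time_s: 15.62
position: [0.6053, 0.0823, 0.0645]
tcp_rot: [[0.002, -0.422, 0.907], [0.006, 0.907, 0.422], [-1.0, 0.004, 0.004]]
force: [-0.5, 0.4, -0.4]
opening: 0.731
```

```bash
python3 st.py
```

```text
t 15.62 p [605.3  82.3  64.5] zang 24.97 xdown [ 0.002  0.006 -1.   ] F [-0.5  0.4 -0.4] open 0.731 j [ -3.  41.  91.   0.  48. -28.]
```

>>> send_rows(fingers=[0, 0.8, 0.85, 0.9, 1, 1, 1, 1, 1, 1], dp=[[-0.5, 0, -1.5], [-0.5, 0, -1.5], [-0.5, 0, -1.5], [-0.5, 0, -1], [-0.5, 0, 0], [0, 0, 5], [0, 0, 30], [0, 0, 65], [0, 0, 100], [0, 0, 135]], turn=[[0, 0, 0], [0, 0, 0], [0, 0, 0], [0, 0, 0], [0, 0, 0], [0, 0, 0], [0, 0, 0], [0, 0, 0], [0, 0, 0], [0, 0, 0]])

```text
time_s: 16.45
position: [0.605, 0.0823, 0.2012]
tcp_rot: [[0.001, -0.422, 0.907], [0.006, 0.907, 0.422], [-1.0, 0.005, 0.004]]
force: [0.4, -0.4, -0.1]
opening: 0.995
```

```bash
python3 st.py
```

```text
t 16.45 p [605.   82.3 201.2] zang 24.97 xdown [ 0.001  0.006 -1.   ] F [ 0.4 -0.4 -0.1] open 0.995 j [ -3.  30.  86.   0.  64. -28.]
```

>>> send_rows(fingers=[1, 1, 1, 1, 1, 1, 1, 1, 1, 1], dp=[[0, -20, 25], [-2, -58, 35], [-4, -97, 35], [-6, -136, 35], [-8, -175, 35], [-10, -214, 35], [-12, -253, 35], [-14, -292, 35], [-16, -331, 20], [-18, -370, 0]], turn=[[0, 0, -0.05], [0, 0, -0.1], [0, 0, -0.15], [0, 0, -0.2], [0, 0, -0.25], [0, 0, -0.3], [0, 0, -0.35], [0, 0, -0.4], [0, 0, -0.43], [0, 0, -0.436]])

```text
time_s: 17.28
position: [0.588, -0.2886, 0.2047]
tcp_rot: [[0.008, 0.002, 1.0], [0.001, 1.0, -0.002], [-1.0, 0.001, 0.008]]
force: [-0.6, 0.5, 0.2]
opening: 0.998
```

```bash
python3 st.py; python3 tapes.py
```

```text
t 17.28 p [ 588.  -288.6  204.7] zang -0.1 xdown [ 0.008  0.001 -1.   ] F [-0.6  0.5  0.2] open 0.998 j [-36.  33.  79.   0.  67. -36.]
tape red [ 575.7 -230.3] 33.6 z 0.019
tape white [ 789.9 -210.3] 24.3 z 0.014
tape white [ 747.2 -303.7] 24.3 z 0.015
tape white [ 505.8 -455.2] 43.2 z 0.05
tape white [ 504.1 -448.8] 22.6 z 0.016
top ball [420.7, 279.3] [ 0.3518 -0.3384  0.1   ] dock y -24.39326279169683
side ball [280.7, 316.7] [ 0.3512 -0.3389  0.1   ] dock y -25.10731250106518
```

View pics/tapes_top.png

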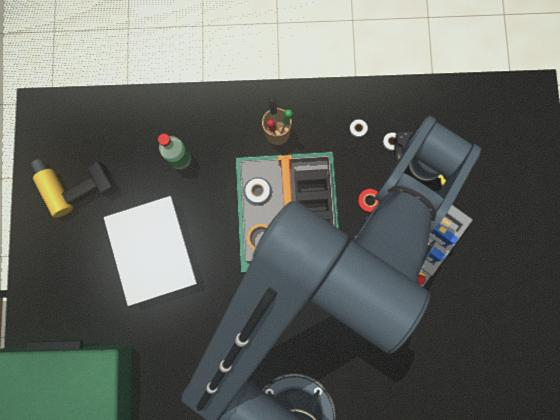

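View pics/tapes_side.png

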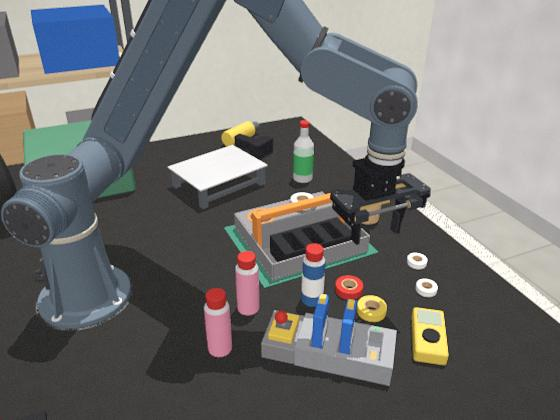

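The white tape is on the dish at top (257,190). The yellow one hasn't moved, still at side (372,308).

>>> send_rows(fingers=[1, 1, 1, 1, 1, 1, 1, 1, 1, 1], dp=[[-1, -12, -20], [-1, -24, -50], [-1, -24, -85], [-1, -24, -120], [-1, -24, -155], [-1, -24, -180], [-1, -24, -195], [-1, -24, -200], [-1, -24, -200], [-1, -24, -200]], turn=[[0, 0, 0], [0, 0, 0], [0, 0, 0], [0, 0, 0], [0, 0, 0], [0, 0, 0], [0, 0, 0], [0, 0, 0], [0, 0, 0], [0, 0, 0]])

```text
time_s: 18.22
position: [0.585, -0.3152, 0.0012]
tcp_rot: [[0.002, 0.006, 1.0], [0.003, 1.0, -0.006], [-1.0, 0.003, 0.002]]
force: [0.1, 0.8, 0.2]
opening: 1.002
```

>>> send_rows(fingers=[0, 0, 0, 0, 0, 0], dp=[[0, 0, 0], [0, 0, 0], [0, 0, 0], [0, 0, 0], [0, 0, 0], [0, 0, 0]], turn=[[0, 0, 0], [0, 0, 0], [0, 0, 0], [0, 0, 0], [0, 0, 0], [0, 0, 0]])

```text
time_s: 18.72
position: [0.5857, -0.3155, 0.0016]
tcp_rot: [[0.004, 0.006, 1.0], [0.002, 1.0, -0.006], [-1.0, 0.002, 0.004]]
force: [0.9, -0.1, 2.0]
opening: 0.744
```

```bash
python3 st.py
```

```text
t 18.72 p [ 585.7 -315.5    1.6] zang -0.36 xdown [ 0.004  0.002 -1.   ] F [ 0.9 -0.1  2. ] open 0.744 j [-38.  49.  84.   0.  47. -38.]
```

>>> send_rows(fingers=[0, 0, 0, 0, 0, 0, 0, 0, 0, 0], dp=[[0, 0, 8], [0, 0, 30], [0, 0, 65], [0, 0, 100], [0, 5, 135], [1, 20, 170], [3, 45, 200], [5, 80, 220], [7, 115, 225], [9, 150, 225]], turn=[[0, 0, 0], [0, 0, 0], [0, 0, 0], [0, 0, 0], [0, 0, 0], [0, 0, 0.05], [0, 0, 0.1], [0, 0, 0.15], [0, 0, 0.2], [0, 0, 0.25]])

```text
time_s: 19.55
position: [0.5953, -0.1649, 0.2297]
tcp_rot: [[0.007, -0.243, 0.97], [0.001, 0.97, 0.243], [-1.0, -0.001, 0.007]]
force: [0.6, 0.3, -1.2]
opening: 0.748
```

```bash
python3 st.py
cat > stack.py <<'E'
import sys
from h import *
c=cap("top","stack_top");P=cloud(c)
z0=float(sys.argv[1])
p=(np.abs(P[...,0]-.605)<.06)&(np.abs(P[...,1]-.082)<.055)&(np.abs(P[...,2]-z0)<.008)&(P[...,2]<.2)
for ce,st,l in blobs(p.astype(np.uint8)*255,80):
    uv=np.argwhere(l)[:,::-1];q=ray(c,uv,z0)[:,:2]*1000
    k=cv2.convexHull(q.astype(np.float32));print(ce,st[4],"encl",cv2.minEnclosingCircle(k),"ell",cv2.fitEllipse(k)[:2])
E
python3 stack.py .077
```

```text
t 19.55 p [ 595.3 -164.9  229.7] zang 14.05 xdown [ 0.007  0.001 -1.   ] F [ 0.6  0.3 -1.2] open 0.748 j [-26.  29.  83.   0.  68. -40.]
[256.7, 190.3] 348 encl ((603.8318481445312, 81.0945053100586), 33.13501739501953) ell ((603.6600341796875, 81.61510467529297), (64.30655670166016, 64.7743911743164))
```

>>> send_rows(fingers=[0, 0, 0, 0, 0, 0, 0, 0, 0, 0], dp=[[1.5, 35, 0], [3, 70, 0], [4.5, 105, 0], [6, 140, 0], [7.5, 175, 0], [9, 208, 0], [10, 233, 0], [10.3, 244, -25], [10.3, 244, -60], [10.3, 244, -95]], turn=[[0, 0, 0.03], [0, 0, 0.06], [0, 0, 0.09], [0, 0, 0.12], [0, 0, 0.15], [0, 0, 0.19], [0, 0, 0.19], [0, 0, 0.19], [0, 0, 0.19], [0, 0, 0.19]])

```text
time_s: 20.43
position: [0.6045, 0.0886, 0.1335]
tcp_rot: [[0.004, -0.429, 0.903], [0.009, 0.903, 0.429], [-1.0, 0.007, 0.007]]
force: [-0.3, 0.1, -0.9]
opening: 0.742
```

```bash
python3 st.py
```

```text
t 20.43 p [604.5  88.6 133.5] zang 25.42 xdown [ 0.004  0.009 -1.   ] F [-0.3  0.1 -0.9] open 0.742 j [ -2.  35.  89.   1.  55. -28.]
```

>>> send_rows(fingers=[0, 0, 0, 0, 0, 0, 0, 0], dp=[[1, -6, -5], [1, -9.5, -18], [1, -9.5, -32], [1, -9.5, -42], [1, -9.5, -49], [1, -9.5, -52], [1, -9.5, -53.5], [1, -9.5, -53.5]], turn=[[-0.008, 0.003, 0], [-0.008, 0.003, 0], [-0.008, 0.003, 0], [-0.008, 0.003, 0], [-0.008, 0.003, 0], [-0.008, 0.003, 0], [-0.008, 0.003, 0], [-0.008, 0.003, 0]])

```text
time_s: 21.1
position: [0.6058, 0.079, 0.0804]
tcp_rot: [[0.001, -0.429, 0.903], [0.001, 0.903, 0.429], [-1.0, 0.0, 0.002]]
force: [0.1, -0.2, -1.1]
opening: 0.742
```

```bash
python3 st.py
```

```text
t 21.1 p [605.8  79.   80.4] zang 25.41 xdown [ 0.001  0.001 -1.   ] F [ 0.1 -0.2 -1.1] open 0.742 j [ -3.  40.  91.   0.  50. -29.]
```

>>> send_rows(fingers=[0, 0, 0.8, 0.85, 0.9, 1, 1, 1, 1, 1], dp=[[0, 0, -1.5], [0, 0, -2], [0, 0, -2], [0, 0, -1.5], [0, 0, -1], [0, 0, 0], [0, 0, 8], [0, 0, 30], [0, 0, 65], [0, 0, 100]], turn=[[0, 0, 0], [0, 0, 0], [0, 0, 0], [0, 0, 0], [0, 0, 0], [0, 0, 0], [0, 0, 0], [0, 0, 0], [0, 0, 0], [0, 0, 0]])

```text
time_s: 21.93
position: [0.6048, 0.079, 0.181]
tcp_rot: [[-0.001, -0.429, 0.903], [0.001, 0.903, 0.429], [-1.0, 0.002, -0.001]]
force: [1.1, -1.1, -1.1]
opening: 1.002
```

```bash
python3 st.py
```

```text
t 21.93 p [604.8  79.  181. ] zang 25.41 xdown [-0.001  0.001 -1.   ] F [ 1.1 -1.1 -1.1] open 1.002 j [ -3.  32.  87.   0.  62. -29.]
```

>>> send_rows(fingers=[1, 1, 1, 1, 1, 1, 1, 1, 1, 1], dp=[[0, -10, 25], [-2, -40, 45], [-5, -75, 50], [-9, -112, 50], [-13, -150, 50], [-17, -188, 50], [-21, -226, 50], [-25, -264, 50], [-28.8, -298, 40], [-28.8, -309.4, 20]], turn=[[0, 0, 0.08], [0, 0, 0.16], [0, 0, 0.25], [0, 0, 0.34], [0, 0, 0.43], [0, 0, 0.52], [0, 0, 0.6], [0, 0, 0.7], [0, 0, 0.778], [0, 0, 0.778]])

```text
time_s: 22.77
position: [0.5774, -0.237, 0.2043]
tcp_rot: [[0.005, -0.939, 0.343], [-0.007, 0.343, 0.939], [-1.0, -0.007, -0.005]]
force: [0.5, -0.3, 0.3]
opening: 0.999
```

```bash
python3 st.py; python3 stack.py .097; python3 tapes.py
```

```text
t 22.77 p [ 577.4 -237.   204.3] zang 69.92 xdown [ 0.005 -0.007 -1.   ] F [ 0.5 -0.3  0.3] open 0.999 j [ -32.   31.   84.   -0.   65. -102.]
[256.8, 188.8] 374 encl ((603.298828125, 79.89213562011719), 33.403785705566406) ell ((603.5951538085938, 79.93840026855469), (64.16333770751953, 65.46992492675781))
tape yellow [ 630.2 -460.1] 43.2 z 0.031
tape yellow [604.1  78.6] 32.0 z 0.096
tape yellow [ 365.8 -322.3] 37.8 z 0.055
tape white [ 790.1 -210.3] 24.0 z 0.014
tape white [ 435.8 -408.5] 23.4 z 0.05
top ball [420.1, 279.0] [ 0.3526 -0.3369  0.1   ] dock y -22.727773893029326
side ball [280.7, 316.5] [ 0.3515 -0.3384  0.1   ] dock y -24.578496204856513
```

View pics/tapes_side.png

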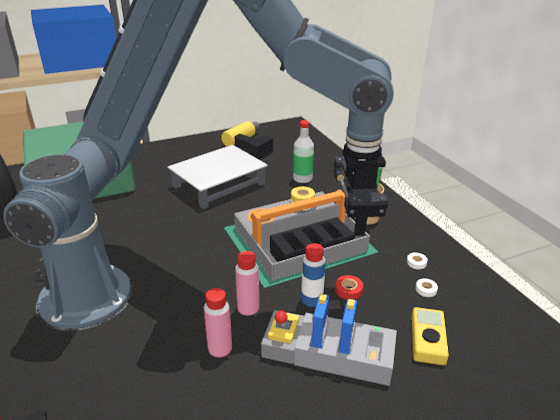

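The stack is aligned within about 1.5 mm. The red tape hasn't moved, still at side (349,287).

>>> send_rows(fingers=[1, 1, 1, 1, 1, 1, 1, 1, 1, 1], dp=[[-1.4, 6, -5], [-1.4, 7, -35], [-1.4, 7, -70], [-1.4, 7, -105], [-1.4, 7, -140], [-1.4, 7, -170], [-1.4, 7, -190], [-1.4, 7, -198], [-1.4, 7, -200], [-1.4, 7, -200]], turn=[[0, 0, 0], [0.007, 0.005, 0], [0.007, 0.005, 0], [0.007, 0.005, 0], [0.007, 0.005, 0], [0.007, 0.005, 0], [0.007, 0.005, 0], [0.007, 0.005, 0], [0.007, 0.005, 0], [0.007, 0.005, 0]])

```text
time_s: 23.75
position: [0.5734, -0.2216, 0.0012]
tcp_rot: [[-0.011, -0.939, 0.343], [0.01, 0.343, 0.939], [-1.0, 0.013, 0.006]]
force: [-0.3, 0.4, 0.2]
opening: 1.002
```

```bash
python3 st.py
```

```text
t 23.75 p [ 573.4 -221.6    1.2] zang 69.93 xdown [-0.011  0.01  -1.   ] F [-0.3  0.4  0.2] open 1.002 j [ -32.   47.   91.    0.   43. -102.]
```

>>> send_rows(fingers=[1, 1, 1, 0, 0, 0, 0, 0, 0, 0], dp=[[2, -5, 2], [2.6, -8.8, 3], [2.6, -8.8, 3], [2.6, -8.8, 3], [2.6, -8.8, 3], [2.6, -8.8, 3], [2.6, -8.8, 3], [2.6, -8.8, 3], [2.6, -8.8, 3], [2.6, -8.8, 3]], turn=[[-0.01, -0.011, 0], [-0.01, -0.011, 0], [-0.01, -0.011, 0], [-0.01, -0.011, 0], [-0.01, -0.011, 0], [-0.01, -0.011, 0], [-0.01, -0.011, 0], [-0.01, -0.011, 0], [-0.01, -0.011, 0], [-0.01, -0.011, 0]])

```text
time_s: 24.58
position: [0.5758, -0.2304, 0.0041]
tcp_rot: [[0.0, -0.939, 0.343], [0.0, 0.343, 0.939], [-1.0, -0.0, 0.0]]
force: [-0.6, 1.2, 0.5]
opening: 0.739
```

```bash
python3 st.py
```

```text
t 24.58 p [ 575.8 -230.4    4.1] zang 69.94 xdown [ 0.  0. -1.] F [-0.6  1.2  0.5] open 0.739 j [ -32.   47.   91.    0.   42. -102.]
```

>>> send_rows(fingers=[0, 0, 0, 0, 0, 0, 0, 0, 0, 0], dp=[[0, 0, 8], [0, 0, 30], [0, 0, 65], [0, 0, 100], [0, 3, 135], [1, 15, 170], [3, 40, 200], [5, 70, 220], [7, 105, 225], [10, 140, 225]], turn=[[0, 0, 0], [0, 0, 0], [0, 0, 0], [0, 0, 0], [0, 0, -0.05], [0, 0, -0.12], [0, 0, -0.2], [0, 0, -0.28], [0, 0, -0.36], [0, 0, -0.44]])

```text
time_s: 25.42
position: [0.5869, -0.0898, 0.2325]
tcp_rot: [[0.006, -0.7, 0.714], [-0.002, 0.714, 0.7], [-1.0, -0.005, 0.003]]
force: [0.8, 0.2, -0.9]
opening: 0.736
```

```bash
python3 st.py
```

```text
t 25.42 p [586.9 -89.8 232.5] zang 44.42 xdown [ 0.006 -0.002 -1.   ] F [ 0.8  0.2 -0.9] open 0.736 j [-19.  27.  86.   0.  66. -64.]
```

Target (604, 81).

>>> send_rows(fingers=[0, 0, 0, 0, 0, 0, 0, 0, 0, 0], dp=[[3, 30, 0], [6, 65, 0], [10, 100, 0], [13, 135, 0], [16, 160, 0], [17, 171, -10], [17, 171, -40], [17, 171, -70], [17, 171, -95], [17, 171, -105]], turn=[[0, 0, -0.05], [0, 0, -0.1], [0, 0, -0.15], [0, 0, -0.2], [0, 0, -0.25], [0, 0, -0.25], [0, 0, -0.25], [0, 0, -0.25], [0, 0, -0.25], [0, 0, -0.25]])

```text
time_s: 26.25
position: [0.6007, 0.0806, 0.1235]
tcp_rot: [[-0.003, -0.502, 0.865], [-0.003, 0.865, 0.502], [-1.0, -0.001, -0.004]]
force: [0.3, 0.3, -1.3]
opening: 0.739
```

>>> send_rows(fingers=[0, 0], dp=[[0, 0, 0], [0, 0, 0]], turn=[[0, 0, 0], [0, 0, 0]])

```text
time_s: 26.42
position: [0.5998, 0.08, 0.1226]
tcp_rot: [[-0.006, -0.502, 0.865], [-0.003, 0.865, 0.502], [-1.0, -0.0, -0.007]]
force: [0.0, 0.5, -1.0]
opening: 0.736
```

```bash
python3 st.py
```

```text
t 26.42 p [599.8  80.  122.6] zang 30.14 xdown [-0.006 -0.003 -1.   ] F [ 0.   0.5 -1. ] open 0.736 j [ -3.  36.  90.  -0.  55. -33.]
```

>>> send_rows(fingers=[0, 0, 0, 0, 0, 0], dp=[[4, 1, -4], [4.2, 1, -10], [4.2, 1, -15], [4.2, 1, -18], [4.2, 1, -19.5], [4.2, 1, -20]], turn=[[0.003, -0.006, 0], [0.003, -0.006, 0], [0.003, -0.006, 0], [0.003, -0.006, 0], [0.003, -0.006, 0], [0.003, -0.006, 0]])

```text
time_s: 26.92
position: [0.6039, 0.081, 0.1025]
tcp_rot: [[0.0, -0.502, 0.865], [-0.0, 0.865, 0.502], [-1.0, -0.0, -0.0]]
force: [-0.5, 0.6, -1.8]
opening: 0.744
```

```bash
python3 st.py
```

```text
t 26.92 p [603.9  81.  102.5] zang 30.15 xdown [ 0. -0. -1.] F [-0.5  0.6 -1.8] open 0.744 j [ -3.  38.  90.  -0.  52. -33.]
```

>>> send_rows(fingers=[0, 0, 0.8, 0.85, 0.9, 1, 1, 1, 1, 1], dp=[[0, 0, -1], [0, 0, -1.5], [0, 0, -1.5], [0, 0, -1], [0, 0, -0.5], [0, 0, 0], [0, 0, 8], [0, 0, 30], [0, 0, 65], [0, 0, 100]], turn=[[0, 0, 0], [0, 0, 0], [0, 0, 0], [0, 0, 0], [0, 0, 0], [0, 0, 0], [0, 0, 0], [0, 0, 0], [0, 0, 0], [0, 0, 0]])

```text
time_s: 27.75
position: [0.6029, 0.081, 0.2031]
tcp_rot: [[-0.003, -0.502, 0.865], [-0.0, 0.865, 0.502], [-1.0, 0.001, -0.003]]
force: [1.3, 0.4, 1.0]
opening: 0.994
```

```bash
python3 st.py
```

```text
t 27.75 p [602.9  81.  203.1] zang 30.14 xdown [-0.003 -0.    -1.   ] F [1.3 0.4 1. ] open 0.994 j [ -3.  30.  86.  -0.  64. -33.]
```

>>> send_rows(fingers=[1, 0.55, 0.55, 0.55, 0.55, 0.55, 0.55, 0.55, 0.55, 0.55], dp=[[0, -10, 25], [-8, -40, 45], [-18, -78, 55], [-28, -114, 55], [-38, -150, 55], [-48, -187, 55], [-58, -223, 55], [-68, -259, 55], [-78, -295, 55], [-88, -331, 55]], turn=[[0, 0, -0.1], [0, 0, -0.2], [0, 0, -0.3], [0, 0, -0.42], [0, 0, -0.54], [0, 0, -0.66], [0, 0, -0.78], [0, 0, -0.9], [0, 0, -1.02], [0, 0, -1.14]])

```text
time_s: 28.58
position: [0.5141, -0.2516, 0.259]
tcp_rot: [[-0.001, 0.581, 0.814], [0.002, 0.814, -0.581], [-1.0, 0.001, -0.002]]
force: [-0.1, -0.8, -0.3]
opening: 0.553
```

```bash
python3 st.py; python3 stack.py .117
python3 - <<'E'
from h import *
c=cap("side");a=c["img"][130:380,200:460];cv2.imwrite("pics/s5.png",cv2.resize(a,None,fx=2.4,fy=2.4))
E
```

```text
t 28.58 p [ 514.1 -251.6  259. ] zang -35.52 xdown [-0.001  0.002 -1.   ] F [-0.1 -0.8 -0.3] open 0.553 j [-37.  24.  87.   0.  69.  -2.]
[256.7, 187.6] 375 encl ((603.386962890625, 78.9761734008789), 33.34798812866211) ell ((602.9981689453125, 78.94723510742188), (64.02593231201172, 64.83744049072266))
```

View pics/s5.png

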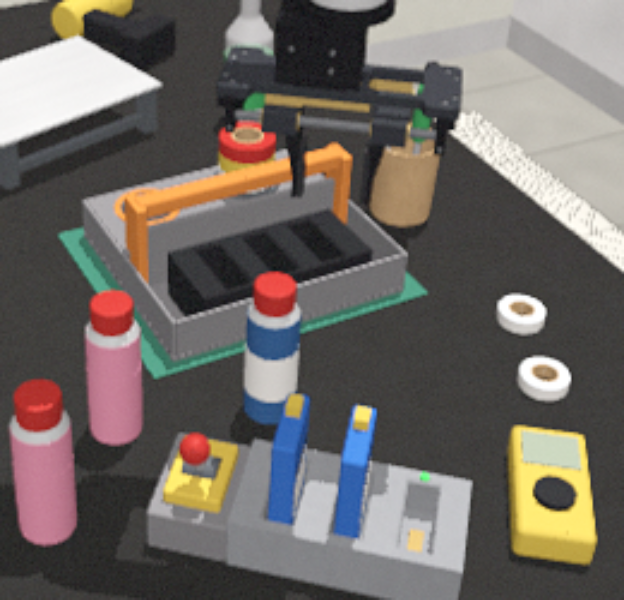

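The stack of three measures within about 2.5 mm of the dish centre, with all rolls flat. Now the packs.

>>> send_rows(fingers=[0.55, 0.55, 0.55, 0.55, 0.55, 0.55, 0.55], dp=[[-11, -35, 0], [-22, -70, 0], [-33, -105, 0], [-43, -138, -20], [-46.7, -149.2, -50], [-46.7, -149.2, -70], [-46.7, -149.2, -70]], turn=[[0, 0, -0.03], [0, 0, -0.061], [0, 0, -0.061], [0, 0, -0.061], [0, 0, -0.061], [0, 0, -0.061], [0, 0, -0.061]])

```text
time_s: 29.27
position: [0.4648, -0.4029, 0.1847]
tcp_rot: [[-0.006, 0.632, 0.775], [0.006, 0.775, -0.632], [-1.0, 0.001, -0.009]]
force: [-0.9, 0.0, 0.1]
opening: 0.551
```

```bash
python3 st.py
```

```text
t 29.27 p [ 464.8 -402.9  184.7] zang -39.19 xdown [-0.006  0.006 -1.   ] F [-0.9  0.   0.1] open 0.551 j [-51.  32.  85.  -0.  63. -12.]
```

>>> send_rows(fingers=[0.55, 0.55, 0.55, 0.55, 0.55, 0.55, 0.55], dp=[[2.6, 2.1, 0], [2.6, 2.1, -20], [2.6, 2.1, -45], [2.6, 2.1, -70], [2.6, 2.1, -88], [2.6, 2.1, -94], [2.6, 2.1, -94]], turn=[[-0.006, -0.006, 0], [-0.006, -0.006, 0], [-0.006, -0.006, 0], [-0.006, -0.006, 0], [-0.006, -0.006, 0], [-0.006, -0.006, 0], [-0.006, -0.006, 0]])

```text
time_s: 29.85
position: [0.4679, -0.3996, 0.0907]
tcp_rot: [[-0.001, 0.631, 0.776], [0.001, 0.776, -0.631], [-1.0, 0.001, -0.001]]
force: [0.2, -0.5, 0.2]
opening: 0.548
```

```bash
python3 st.py
```

```text
t 29.85 p [ 467.9 -399.6   90.7] zang -39.09 xdown [-0.001  0.001 -1.   ] F [ 0.2 -0.5  0.2] open 0.548 j [-51.  39.  90.   0.  51. -12.]
```

>>> send_rows(fingers=[0.4, 0.2, 0, 0, 0, 0, 0, 0], dp=[[-0.5, -1, 0], [-0.5, -1, 0], [-0.5, -1, 0], [-0.5, -1, 0], [-0.5, -1, 0], [-0.5, -1, 0], [-0.5, -1, 0], [-0.5, -1, 0]], turn=[[0, 0, 0], [0, 0, 0], [0, 0, 0], [0, 0, 0], [0, 0, 0], [0, 0, 0], [0, 0, 0], [0, 0, 0]])

```text
time_s: 30.52
position: [0.468, -0.4012, 0.0915]
tcp_rot: [[0.001, 0.631, 0.776], [-0.0, 0.776, -0.631], [-1.0, 0.0, 0.001]]
force: [0.6, 0.4, 3.7]
opening: 0.229
```

```bash
python3 st.py
```

```text
t 30.52 p [ 468.  -401.2   91.5] zang -39.1 xdown [ 0.001 -0.    -1.   ] F [0.6 0.4 3.7] open 0.229 j [-51.  39.  89.   0.  51. -12.]
```

>>> send_rows(fingers=[0, 0, 0, 0, 0, 0, 0, 0, 0, 0], dp=[[0, 0, 3], [0, 0, 10], [0, 0, 20], [0, 0, 35], [0, 0, 55], [0, 0, 80], [0, 0, 105], [0, 0, 130], [0, 0, 152], [0, 0, 165]], turn=[[0, 0, 0], [0, 0, 0], [0, 0, 0], [0, 0, 0], [0, 0, 0], [0, 0, 0], [0, 0, 0], [0, 0, 0], [0, 0, 0], [0, 0, 0]])

```text
time_s: 31.35
position: [0.4684, -0.4017, 0.2599]
tcp_rot: [[0.003, 0.631, 0.776], [-0.003, 0.776, -0.631], [-1.0, -0.0, 0.004]]
force: [-0.9, -0.6, -4.0]
opening: 0.226
```

```bash
python3 st.py
```

```text
t 31.35 p [ 468.4 -401.7  259.9] zang -39.09 xdown [ 0.003 -0.003 -1.   ] F [-0.9 -0.6 -4. ] open 0.226 j [-51.  27.  81.   0.  71. -12.]
```

>>> send_rows(fingers=[0, 0, 0, 0, 0, 0, 0, 0, 0, 0], dp=[[4, 9, 0], [12, 28, 5], [23, 52, 10], [34, 78, 10], [46, 104, 10], [57, 130, 10], [69, 156, 10], [80, 182, 10], [92, 208, 10], [103, 234, 10]], turn=[[0, 0, 0.05], [0, 0, 0.1], [0, 0, 0.16], [0, 0, 0.22], [0, 0, 0.28], [0, 0, 0.34], [0, 0, 0.4], [0, 0, 0.46], [0, 0, 0.52], [0, 0, 0.58]])

```text
time_s: 32.18
position: [0.5712, -0.166, 0.2701]
tcp_rot: [[0.003, 0.099, 0.995], [-0.0, 0.995, -0.099], [-1.0, 0.0, 0.003]]
force: [0.7, 0.1, -3.7]
opening: 0.231
```

```bash
python3 st.py
```

```text
t 32.18 p [ 571.2 -166.   270.1] zang -5.69 xdown [ 0.003 -0.    -1.   ] F [ 0.7  0.1 -3.7] open 0.231 j [-27.  25.  83.   0.  71. -21.]
```

>>> send_rows(fingers=[0, 0, 0, 0, 0, 0, 0, 0, 0, 0], dp=[[11, 25, 0], [22, 50, 0], [33, 75, 0], [41, 92, 0], [44, 98, -10], [44, 98, -35], [44, 98, -65], [44, 98, -90], [44, 98, -100], [44, 98, -100]], turn=[[0, 0, 0.03], [0, 0, 0.06], [0, 0, 0.1], [0, 0, 0.129], [0, 0, 0.129], [0, 0, 0.129], [0, 0, 0.129], [0, 0, 0.129], [0, 0, 0.129], [0, 0, 0.129]])

```text
time_s: 33.02
position: [0.6122, -0.0679, 0.1666]
tcp_rot: [[-0.005, -0.029, 1.0], [0.002, 1.0, 0.029], [-1.0, 0.002, -0.005]]
force: [0.3, 0.7, -4.1]
opening: 0.23
```

```bash
python3 st.py
python3 - <<'E'
from h import *
for n in("top","side"):
    c=cap(n)
    for p in ((.6152,-.0681,.063),(.5592,-.0698,.063),(.5033,-.0714,.063)):
        print(n,proj(c,p).round(1).tolist())
    a=c["img"][130:280,200:400];cv2.imwrite(f"pics/{n}6.png",cv2.resize(a,None,fx=4,fy=4,interpolation=cv2.INTER_CUBIC))
    if n=="side":
        P=cloud(c);m=(mask(c,"blue")>0)&(P[...,1]>-.16)&(P[...,1]<.05)&(P[...,0]>.5)
        uv=np.argwhere(m);print(len(uv));q=P[m];print("pack face z",np.percentile(q[:,2],[2,98]),np.median(q,0))
E
```

```text
t 33.02 p [612.2 -67.9 166.6] zang 1.64 xdown [-0.005  0.002 -1.   ] F [ 0.3  0.7 -4.1] open 0.23 j [-17.  33.  86.   0.  61. -18.]
top [[311.5, 185.3]]
top [[312.9, 205.5]]
top [[314.3, 225.8]]
side [[330.8, 229.2]]
side [[311.9, 234.5]]
side [[292.4, 240.0]]
521
pack face z [0.06094098 0.20628383] [ 0.60810079 -0.09637834  0.1582222 ]
```

View pics/side6.png

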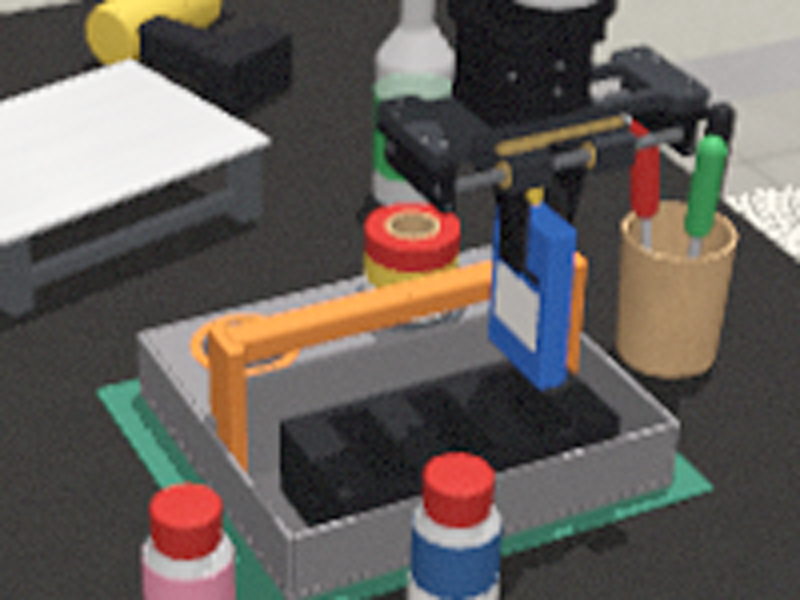

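View pics/top6.png

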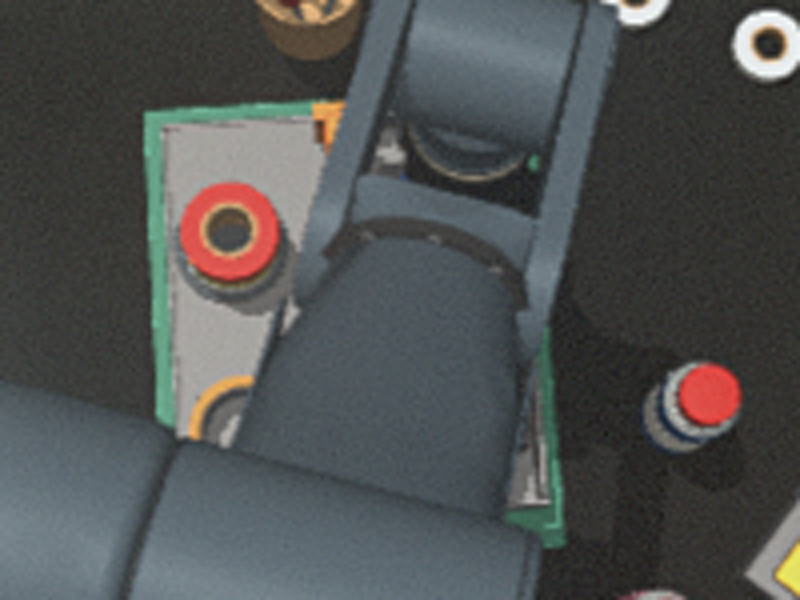

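The pack hangs upright over the +x slot, with its foot at (535,375) in the side crop. I'll lower it in stages and watch the force.

>>> send_rows(fingers=[0, 0, 0, 0, 0, 0, 0], dp=[[3, -0.2, 0], [3, -0.2, -12], [3, -0.2, -22], [3, -0.2, -30], [3, -0.2, -36], [3, -0.2, -40], [3, -0.2, -40]], turn=[[-0.002, -0.005, 0], [-0.002, -0.005, 0], [-0.002, -0.005, 0], [-0.002, -0.005, 0], [-0.002, -0.005, 0], [-0.002, -0.005, 0], [-0.002, -0.005, 0]])

```text
time_s: 33.7
position: [0.6178, -0.0687, 0.1294]
tcp_rot: [[0.007, -0.029, 1.0], [-0.002, 1.0, 0.029], [-1.0, -0.002, 0.007]]
force: [-0.3, -0.5, -3.4]
opening: 0.222
```

```bash
python3 st.py
```

```text
t 33.7 p [617.8 -68.7 129.4] zang 1.65 xdown [ 0.007 -0.002 -1.   ] F [-0.3 -0.5 -3.4] open 0.222 j [-17.  36.  88.   0.  56. -18.]
```

>>> send_rows(fingers=[0, 0, 0, 0], dp=[[-2.5, 0.5, -1], [-2.5, 0.5, -2], [-2.5, 0.5, -3], [-2.5, 0.5, -3]], turn=[[0.002, 0.007, 0], [0.002, 0.007, 0], [0.002, 0.007, 0], [0.002, 0.007, 0]])

```text
time_s: 34.03
position: [0.6154, -0.0682, 0.1265]
tcp_rot: [[-0.0, -0.029, 1.0], [0.0, 1.0, 0.029], [-1.0, 0.0, -0.0]]
force: [0.4, -0.6, -3.7]
opening: 0.227
```

```bash
python3 st.py
```

```text
t 34.03 p [615.4 -68.2 126.5] zang 1.65 xdown [-0.  0. -1.] F [ 0.4 -0.6 -3.7] open 0.227 j [-17.  37.  88.   0.  56. -18.]
```

>>> send_rows(fingers=[0, 0, 0, 0, 0, 0, 0, 0], dp=[[0, 0, -4], [0, 0, -10], [0, 0, -17], [0, 0, -24], [0, 0, -30], [0, 0, -35], [0, 0, -38], [0, 0, -38]], turn=[[0, 0, 0], [0, 0, 0], [0, 0, 0], [0, 0, 0], [0, 0, 0], [0, 0, 0], [0, 0, 0], [0, 0, 0]])

```text
time_s: 34.7
position: [0.6154, -0.0682, 0.088]
tcp_rot: [[-0.0, -0.029, 1.0], [0.001, 1.0, 0.029], [-1.0, 0.001, -0.0]]
force: [1.0, 0.8, -4.7]
opening: 0.231
```

```bash
python3 st.py
```

```text
t 34.7 p [615.4 -68.2  88. ] zang 1.65 xdown [-0.     0.001 -1.   ] F [ 1.   0.8 -4.7] open 0.231 j [-17.  40.  89.   0.  51. -18.]
```

>>> send_rows(fingers=[0, 0, 0, 0.4, 0.5, 0.5, 0.5, 0.5, 0.5, 0.5], dp=[[0, 0, -1], [0, 0, -1.5], [0, 0, -1.5], [0, 0, -1.5], [0, 0, -1], [0, 0, 0], [0, 0, 10], [0, 0, 40], [0, 0, 75], [0, 0, 110]], turn=[[0, 0, 0], [0, 0, 0], [0, 0, 0], [0, 0, 0], [0, 0, 0], [0, 0, 0], [0, 0, 0], [0, 0, 0], [0, 0, 0], [0, 0, 0]])

```text
time_s: 35.53
position: [0.6149, -0.0681, 0.1991]
tcp_rot: [[-0.002, -0.029, 1.0], [0.001, 1.0, 0.029], [-1.0, 0.001, -0.002]]
force: [-1.0, 0.1, 0.7]
opening: 0.494
```

```bash
python3 st.py
```

```text
t 35.53 p [614.9 -68.1 199.1] zang 1.64 xdown [-0.002  0.001 -1.   ] F [-1.   0.1  0.7] open 0.494 j [-17.  31.  84.   0.  65. -18.]
```

>>> send_rows(fingers=[0.55, 0.55, 0.55, 0.55, 0.55, 0.55, 0.55, 0.55, 0.55, 0.55], dp=[[-10, -15, 20], [-31, -48, 35], [-53, -82, 40], [-75, -116, 40], [-97, -150, 40], [-119, -184, 40], [-140, -218, 40], [-160, -249, 40], [-180, -280, 30], [-190.8, -297.4, 10]], turn=[[0, 0, -0.08], [0, 0, -0.16], [0, 0, -0.24], [0, 0, -0.32], [0, 0, -0.4], [0, 0, -0.5], [0, 0, -0.6], [0, 0, -0.71], [0, 0, -0.71], [0, 0, -0.71]])

```text
time_s: 36.37
position: [0.4235, -0.3707, 0.2121]
tcp_rot: [[0.004, 0.632, 0.775], [-0.006, 0.775, -0.632], [-1.0, -0.002, 0.006]]
force: [-0.1, -0.7, -0.6]
opening: 0.553
```

>>> send_rows(fingers=[0.55, 0.55], dp=[[0, 0, 0], [0, 0, 0]], turn=[[0, 0, 0], [0, 0, 0]])

```text
time_s: 36.53
position: [0.4227, -0.3719, 0.2122]
tcp_rot: [[0.004, 0.634, 0.773], [-0.005, 0.773, -0.634], [-1.0, -0.002, 0.006]]
force: [0.3, -0.1, 0.3]
opening: 0.55
```

```bash
python3 st.py;python3 - <<'E'
from h import *
c=cap("side")
a=c["img"][130:380,200:460];cv2.imwrite(f"pics/s7.png",cv2.resize(a,None,fx=2.4,fy=2.4,interpolation=cv2.INTER_CUBIC))
P=cloud(c);m=(mask(c,"blue")>0)&(P[...,1]>-.16)&(P[...,1]<.05)&(P[...,0]>.5)
q=P[m];print("pack in slot z",np.percentile(q[:,2],[2,98]),np.median(q,0))
m=m&(P[...,2]>.12);print(len(P[m]), P[m].mean(0))
E
```

```text
t 36.53 p [ 422.7 -371.9  212.2] zang -39.38 xdown [ 0.004 -0.005 -1.   ] F [ 0.3 -0.1  0.3] open 0.55 j [-53.  26.  92.  -0.  62. -13.]
pack in slot z [0.1220928  0.12470303] [ 0.61977989 -0.0956643   0.12256267]
3 [ 0.6203877  -0.09542894  0.1231427 ]
```

View pics/s7.png

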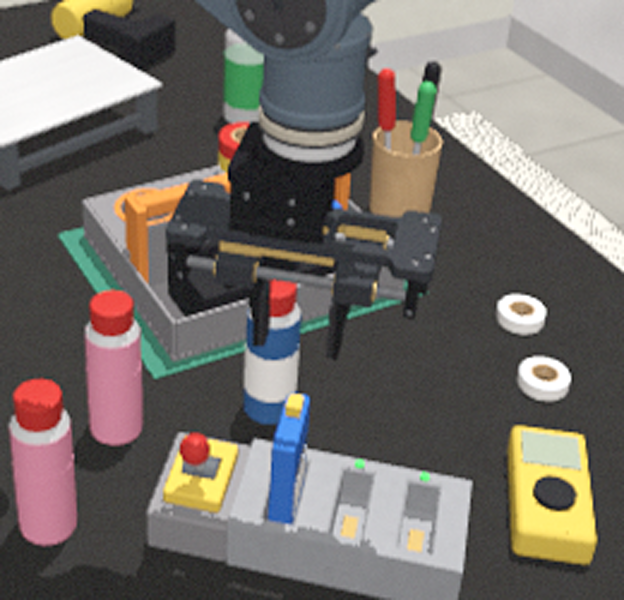

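The pack in the +x slot has its top at 0.1225, against 0.123 expected when seated. Now the second pack.

>>> send_rows(fingers=[0.55, 0.55, 0.55, 0.55, 0.55, 0.55, 0.55, 0.55, 0.55], dp=[[1, 4, 0], [1.4, 6.4, -15], [1.4, 6.4, -40], [1.4, 6.4, -65], [1.4, 6.4, -90], [1.4, 6.4, -110], [1.4, 6.4, -119], [1.4, 6.4, -121], [1.4, 6.4, -121]], turn=[[0.005, 0.004, 0.005], [0.005, 0.004, 0.005], [0.005, 0.004, 0.005], [0.005, 0.004, 0.005], [0.005, 0.004, 0.005], [0.005, 0.004, 0.005], [0.005, 0.004, 0.005], [0.005, 0.004, 0.005], [0.005, 0.004, 0.005]])

```text
time_s: 37.33
position: [0.4259, -0.3639, 0.0922]
tcp_rot: [[0.001, 0.628, 0.778], [-0.001, 0.778, -0.628], [-1.0, -0.0, 0.001]]
force: [-0.2, 0.0, 0.8]
opening: 0.55
```

```bash
python3 st.py
```

```text
t 37.33 p [ 425.9 -363.9   92.2] zang -38.89 xdown [ 0.001 -0.001 -1.   ] F [-0.2  0.   0.8] open 0.55 j [-52.  36.  98.  -0.  46. -13.]
```

>>> send_rows(fingers=[0.55, 0.4, 0.2, 0, 0, 0, 0, 0, 0], dp=[[-1.7, -1.6, -0.5], [-1.7, -1.6, -0.5], [-1.7, -1.6, -0.5], [-1.7, -1.6, -0.5], [-1.7, -1.6, -0.5], [-1.7, -1.6, -0.5], [-1.7, -1.6, -0.5], [-1.7, -1.6, -0.5], [-1.7, -1.6, -0.5]], turn=[[0, 0, 0], [0, 0, 0], [0, 0, 0], [0, 0, 0], [0, 0, 0], [0, 0, 0], [0, 0, 0], [0, 0, 0], [0, 0, 0]])

```text
time_s: 38.08
position: [0.4243, -0.3658, 0.0919]
tcp_rot: [[0.001, 0.628, 0.778], [-0.001, 0.778, -0.628], [-1.0, -0.001, 0.002]]
force: [-0.8, -0.7, 2.3]
opening: 0.229
```

```bash
python3 st.py
```

```text
t 38.08 p [ 424.3 -365.8   91.9] zang -38.89 xdown [ 0.001 -0.001 -1.   ] F [-0.8 -0.7  2.3] open 0.229 j [-52.  36.  98.  -0.  46. -13.]
```

>>> send_rows(fingers=[0, 0, 0, 0, 0, 0, 0, 0, 0, 0], dp=[[0, 0, 3], [0, 0, 10], [0, 0, 20], [0, 0, 35], [0, 0, 55], [0, 0, 80], [0, 0, 105], [0, 0, 130], [0, 0, 155], [0, 0, 172]], turn=[[0, 0, 0], [0, 0, 0], [0, 0, 0], [0, 0, 0], [0, 0, 0], [0, 0, 0], [0, 0, 0], [0, 0, 0], [0, 0, 0], [0, 0, 0]])

```text
time_s: 38.92
position: [0.4247, -0.366, 0.2671]
tcp_rot: [[0.003, 0.628, 0.778], [-0.004, 0.778, -0.628], [-1.0, -0.001, 0.005]]
force: [1.8, -0.3, -2.3]
opening: 0.23
```

```bash
python3 st.py
```

```text
t 38.92 p [ 424.7 -366.   267.1] zang -38.89 xdown [ 0.003 -0.004 -1.   ] F [ 1.8 -0.3 -2.3] open 0.23 j [-52.  22.  89.   0.  69. -13.]
```

>>> send_rows(fingers=[0, 0, 0, 0, 0, 0, 0, 0, 0, 0], dp=[[2, 8, 0], [7, 26, 0], [14, 52, 0], [22, 81, 0], [30, 110, 0], [37, 139, 0], [45, 168, 0], [53, 197, 0], [60, 226, 0], [67, 252, 0]], turn=[[0, 0, 0.05], [0, 0, 0.11], [0, 0, 0.18], [0, 0, 0.25], [0, 0, 0.32], [0, 0, 0.4], [0, 0, 0.48], [0, 0, 0.56], [0, 0, 0.64], [0, 0, 0.707]])

```text
time_s: 39.75
position: [0.4912, -0.1119, 0.2677]
tcp_rot: [[0.005, -0.032, 0.999], [-0.001, 0.999, 0.032], [-1.0, -0.001, 0.005]]
force: [-0.2, -0.7, -3.7]
opening: 0.229
```

```bash
python3 st.py
```

```text
t 39.75 p [ 491.2 -111.9  267.7] zang 1.85 xdown [ 0.005 -0.001 -1.   ] F [-0.2 -0.7 -3.7] open 0.229 j [-26.  18.  96.   0.  66. -28.]
```

>>> send_rows(fingers=[0, 0, 0, 0, 0, 0, 0, 0, 0, 0], dp=[[5, 17, 0], [9, 31, 0], [12, 40, 0], [12, 40.5, -15], [12, 40.5, -45], [12, 40.5, -75], [12, 40.5, -95], [12, 40.5, -102], [12, 40.5, -102], [12, 40.5, -102]], turn=[[0, 0, 0], [0, 0, -0.003], [0, 0, -0.003], [0, 0, -0.003], [0, 0, -0.003], [0, 0, -0.003], [0, 0, -0.003], [0, 0, -0.003], [0, 0, -0.003], [0, 0, -0.003]])

```text
time_s: 40.58
position: [0.5037, -0.0718, 0.1663]
tcp_rot: [[0.005, -0.029, 1.0], [-0.001, 1.0, 0.029], [-1.0, -0.001, 0.005]]
force: [0.3, 0.1, -2.1]
opening: 0.23
```

```bash
python3 st.py
```

```text
t 40.58 p [503.7 -71.8 166.3] zang 1.66 xdown [ 0.005 -0.001 -1.   ] F [ 0.3  0.1 -2.1] open 0.23 j [-21.  26. 102.   0.  52. -22.]
```

>>> send_rows(fingers=[0, 0, 0, 0, 0, 0, 0], dp=[[-0.4, 0.4, -8], [-0.4, 0.4, -18], [-0.4, 0.4, -28], [-0.4, 0.4, -35], [-0.4, 0.4, -39], [-0.4, 0.4, -40], [-0.4, 0.4, -40]], turn=[[0, 0.005, 0], [0, 0.005, 0], [0, 0.005, 0], [0, 0.005, 0], [0, 0.005, 0], [0, 0.005, 0], [0, 0.005, 0]])

```text
time_s: 41.17
position: [0.5031, -0.0713, 0.1258]
tcp_rot: [[-0.001, -0.029, 1.0], [-0.001, 1.0, 0.029], [-1.0, -0.001, -0.001]]
force: [-0.2, 0.3, -2.9]
opening: 0.225
```

```bash
python3 st.py
```

```text
t 41.17 p [503.1 -71.3 125.8] zang 1.66 xdown [-0.001 -0.001 -1.   ] F [-0.2  0.3 -2.9] open 0.225 j [-21.  30. 104.  -0.  46. -22.]
```

Target TCP z is 87.9 (held 0.4 mm higher than the first pack).

>>> send_rows(fingers=[0, 0, 0, 0, 0, 0, 0, 0, 0], dp=[[0, 0, -4], [0, 0, -10], [0, 0, -17], [0, 0, -24], [0, 0, -30], [0, 0, -35], [0, 0, -37.5], [0, 0, -39], [0, 0, -39]], turn=[[0, 0, 0], [0, 0, 0], [0, 0, 0], [0, 0, 0], [0, 0, 0], [0, 0, 0], [0, 0, 0], [0, 0, 0], [0, 0, 0]])

```text
time_s: 41.92
position: [0.5031, -0.0712, 0.0878]
tcp_rot: [[-0.001, -0.029, 1.0], [-0.0, 1.0, 0.029], [-1.0, -0.0, -0.001]]
force: [-1.5, 0.7, 7.0]
opening: 0.228
```

```bash
python3 st.py
```

```text
t 41.92 p [503.1 -71.2  87.8] zang 1.68 xdown [-0.001 -0.    -1.   ] F [-1.5  0.7  7. ] open 0.228 j [-21.  34. 105.  -0.  41. -22.]
```

>>> send_rows(fingers=[0, 0.3, 0.5, 0.5, 0.5, 0.5, 0.5, 0.5, 0.5, 0.5], dp=[[0, 0, 0], [0, 0, 0], [0, 0, 0], [0, 0, 0], [0, 0, 2], [0, 0, 15], [0, 0, 45], [0, 0, 80], [0, 0, 115], [0, 0, 145]], turn=[[0, 0, 0], [0, 0, 0], [0, 0, 0], [0, 0, 0], [0, 0, 0], [0, 0, 0], [0, 0, 0], [0, 0, 0], [0, 0, 0], [0, 0, 0]])

```text
time_s: 42.75
position: [0.5032, -0.0712, 0.235]
tcp_rot: [[0.001, -0.029, 1.0], [-0.001, 1.0, 0.029], [-1.0, -0.001, 0.001]]
force: [0.8, -0.1, 0.1]
opening: 0.503
```

```bash
python3 st.py
python3 - <<'E'
from h import *
for n in("side","top"):
    c=cap(n);P=cloud(c)
    cv2.imwrite(f"pics/{n}8.png",c["img"])
    for ce,st,l in blobs(mask(c,"red"),20):
        q=np.nanmedian(P[l],0)
        if .4<q[0]<.55 and -.3<q[1]<-.15:
            uv=np.argwhere(l&(P[...,2]>.146))[:,::-1]
            if len(uv)>5: print(n,"cap",st,cv2.minEnclosingCircle((ray(c,uv,.15)[:,:2]*1000).astype(np.float32)))
    m=(mask(c,"blue")>0)&(P[...,1]>-.16)&(P[...,1]<.05)&(P[...,0]>.4)&(P[...,2]>.1)
    for ce,st,l in blobs(m.astype(np.uint8)*255,15):
        q=P[l];print(n,"pack",ce,st[4],np.percentile(q[:,2],[2,98]).round(4),np.median(q,0).round(3))
E
```

```text
t 42.75 p [503.2 -71.2 235. ] zang 1.68 xdown [ 0.001 -0.001 -1.   ] F [ 0.8 -0.1  0.1] open 0.503 j [-21.  20.  98.  -0.  62. -22.]
side cap [305, 243, 19, 19, 290] ((480.44158935546875, -225.377685546875), 21.683897018432617)
side pack [332.6, 214.9] 211 [0.1004 0.1255] [ 0.608 -0.082  0.117]
side pack [293.3, 225.5] 210 [0.1013 0.1259] [ 0.496 -0.087  0.117]
top cap [370, 221, 16, 15, 192] ((481.83978271484375, -223.43833923339844), 19.22138214111328)
top pack [303.5, 223.7] 23 [0.1176 0.3743] [ 0.503 -0.039  0.123]
```

View pics/side8.png

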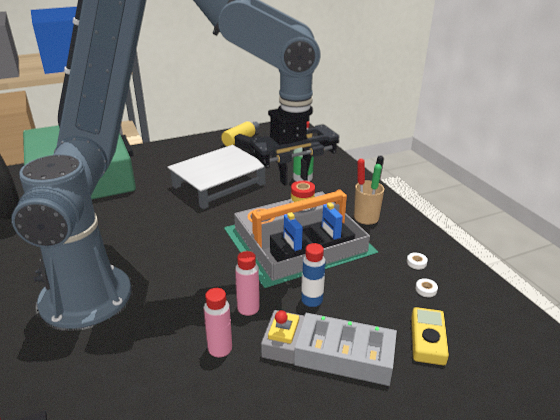

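Both packs are upright with tops at equal height. Now the real blue/white can, at side (313,275), measured at (482,-224.5).

>>> send_rows(fingers=[0.5, 0.85, 0.85, 0.85, 0.85, 0.85, 0.85, 0.85, 0.85, 0.85], dp=[[-3, -20, 10], [-7, -50, 10], [-11, -85, 10], [-16, -120, 10], [-20, -145, 5], [-21, -153.3, 0], [-21, -153.3, -20], [-21, -153.3, -30], [-21, -153.3, -30], [-21, -153.3, -30]], turn=[[0, 0, 0], [0, 0, 0], [0, 0, 0], [0, 0, 0], [0, 0, 0], [0, 0, 0], [0, 0, 0], [0, 0, 0], [0, 0, 0], [0, 0, 0]])

```text
time_s: 43.68
position: [0.4849, -0.2243, 0.2069]
tcp_rot: [[0.008, -0.03, 1.0], [-0.002, 1.0, 0.03], [-1.0, -0.003, 0.008]]
force: [-0.1, 0.6, 0.7]
opening: 0.843
```

```bash
python3 st.py
```

```text
t 43.68 p [ 484.9 -224.3  206.9] zang 1.73 xdown [ 0.008 -0.002 -1.   ] F [-0.1  0.6  0.7] open 0.843 j [-37.  24.  96.   0.  59. -39.]
```

>>> send_rows(fingers=[0.85, 0.85, 0.85, 0.85, 0.85, 0.85, 0.85, 0.85], dp=[[-2.7, -0.2, 0], [-2.7, -0.2, -20], [-2.7, -0.2, -45], [-2.7, -0.2, -75], [-2.7, -0.2, -100], [-2.7, -0.2, -114], [-2.7, -0.2, -119], [-2.7, -0.2, -119]], turn=[[0.002, 0.008, 0], [0.002, 0.008, 0], [0.002, 0.008, 0], [0.002, 0.008, 0], [0.002, 0.008, 0], [0.002, 0.008, 0], [0.002, 0.008, 0], [0.002, 0.008, 0]])

```text
time_s: 44.35
position: [0.4821, -0.2239, 0.0874]
tcp_rot: [[-0.001, -0.031, 1.0], [0.001, 1.0, 0.031], [-1.0, 0.001, -0.001]]
force: [-0.3, 0.6, -0.0]
opening: 0.85
```

```bash
python3 st.py
```

```text
t 44.35 p [ 482.1 -223.9   87.4] zang 1.79 xdown [-0.001  0.001 -1.   ] F [-0.3  0.6 -0. ] open 0.85 j [-37.  35. 102.  -0.  43. -39.]
```

>>> send_rows(fingers=[0.75, 0.65, 0.6, 0.5, 0.3, 0, 0, 0], dp=[[0, -0.5, 0], [0, -0.5, 0], [0, -0.5, 0], [0, -0.5, 0], [0, -0.5, 0], [0, -0.5, 0], [0, -0.5, 0], [0, -0.5, 0]], turn=[[0, 0, 0], [0, 0, 0], [0, 0, 0], [0, 0, 0], [0, 0, 0], [0, 0, 0], [0, 0, 0], [0, 0, 0]])

```text
time_s: 45.02
position: [0.4827, -0.2248, 0.0882]
tcp_rot: [[0.0, -0.031, 1.0], [-0.0, 1.0, 0.031], [-1.0, -0.0, 0.0]]
force: [-0.1, 0.1, 6.4]
opening: 0.568
```

```bash
python3 st.py
```

```text
t 45.02 p [ 482.7 -224.8   88.2] zang 1.78 xdown [ 0. -0. -1.] F [-0.1  0.1  6.4] open 0.568 j [-37.  35. 102.  -0.  43. -39.]
```

>>> send_rows(fingers=[0, 0, 0, 0, 0, 0, 0, 0, 0, 0], dp=[[0, 0, 3], [0, 0, 12], [0, 0, 28], [0, 0, 50], [0, 0, 75], [0, 0, 100], [0, 0, 125], [0, 0, 150], [0, 0, 175], [0, 0, 190]], turn=[[0, 0, 0], [0, 0, 0], [0, 0, 0], [0, 0, 0], [0, 0, 0], [0, 0, 0], [0, 0, 0], [0, 0, 0], [0, 0, 0], [0, 0, 0]])

```text
time_s: 45.85
position: [0.483, -0.225, 0.2812]
tcp_rot: [[0.003, -0.031, 1.0], [-0.002, 1.0, 0.031], [-1.0, -0.002, 0.003]]
force: [0.5, 0.1, -1.6]
opening: 0.571
```

>>> send_rows(fingers=[0, 0, 0, 0, 0, 0, 0, 0, 0, 0], dp=[[0, 10, 0], [0, 30, 0], [-1, 58, 0], [-1, 86, 0], [-2, 114, 0], [-2, 142, 0], [-3, 170, 0], [-4, 198, 0], [-5, 226, 0], [-5, 250, 0]], turn=[[0, 0, 0], [0, 0, 0], [0, 0, 0], [0, 0, 0], [0, 0, 0], [0, 0, 0], [0, 0, 0], [0, 0, 0], [0, 0, 0], [0, 0, 0]])

```text
time_s: 46.68
position: [0.4757, 0.0277, 0.28]
tcp_rot: [[-0.001, -0.032, 0.999], [-0.001, 0.999, 0.032], [-1.0, -0.001, -0.001]]
force: [0.5, 0.6, -1.4]
opening: 0.568
```

```bash
python3 st.py
```

```text
t 46.68 p [475.7  27.7 280. ] zang 1.81 xdown [-0.001 -0.001 -1.   ] F [ 0.5  0.6 -1.4] open 0.568 j [-10.  15.  98.  -0.  67. -12.]
```

>>> send_rows(fingers=[0, 0, 0, 0, 0, 0, 0, 0, 0, 0], dp=[[0.5, 20, 0], [1, 38, 0], [1.4, 47.2, 0], [1.4, 47.2, -20], [1.4, 47.2, -50], [1.4, 47.2, -80], [1.4, 47.2, -105], [1.4, 47.2, -117], [1.4, 47.2, -120], [1.4, 47.2, -120]], turn=[[0, 0, 0], [0, 0, 0], [0, 0, 0], [0, 0, 0], [0, 0, 0], [0, 0, 0], [0, 0, 0], [0, 0, 0], [0, 0, 0], [0, 0, 0]])

```text
time_s: 47.52
position: [0.4759, 0.0749, 0.1587]
tcp_rot: [[-0.005, -0.031, 0.999], [-0.001, 1.0, 0.031], [-1.0, -0.001, -0.005]]
force: [-0.5, -0.1, -1.6]
opening: 0.568
```

```bash
python3 st.py
python3 - <<'E'
from h import *
c=cap("side");a=c["img"][120:280,180:390];cv2.imwrite("pics/s9.png",cv2.resize(a,None,fx=3.6,fy=3.6,interpolation=cv2.INTER_CUBIC))
E
```

```text
t 47.52 p [475.9  74.9 158.7] zang 1.8 xdown [-0.005 -0.001 -1.   ] F [-0.5 -0.1 -1.6] open 0.568 j [ -4.  25. 106.  -0.  49.  -6.]
```

View pics/s9.png

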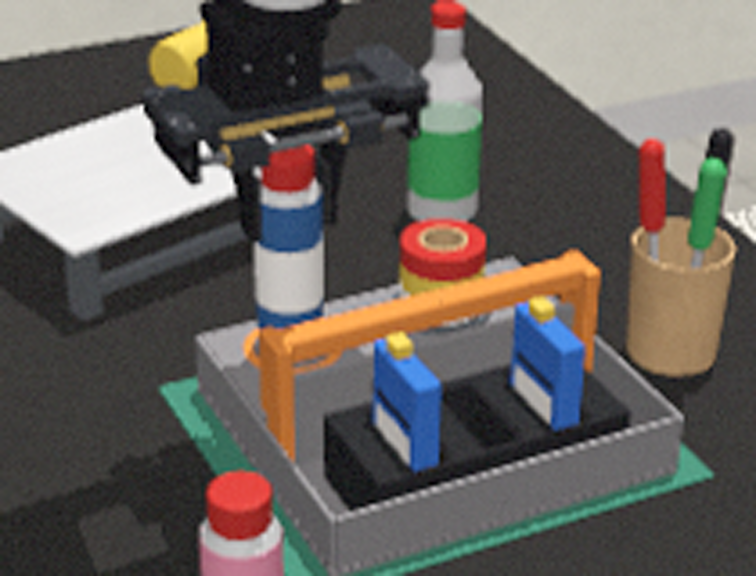

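The can hangs upright above the orange well at (290,345) in the crop. I'll lower it in two stages.

>>> send_rows(fingers=[0, 0, 0, 0, 0, 0, 0], dp=[[1.2, 0.5, 0], [1.2, 0.5, -5], [1.2, 0.5, -10], [1.2, 0.5, -15], [1.2, 0.5, -20], [1.2, 0.5, -24], [1.2, 0.5, -24]], turn=[[-0.001, -0.005, 0], [-0.001, -0.005, 0], [-0.001, -0.005, 0], [-0.001, -0.005, 0], [-0.001, -0.005, 0], [-0.001, -0.005, 0], [-0.001, -0.005, 0]])

```text
time_s: 48.15
position: [0.4774, 0.0753, 0.1348]
tcp_rot: [[0.001, -0.031, 1.0], [-0.002, 1.0, 0.031], [-1.0, -0.002, 0.001]]
force: [0.2, -0.2, -1.9]
opening: 0.566
```

```bash
python3 st.py
```

```text
t 48.15 p [477.4  75.3 134.8] zang 1.8 xdown [ 0.001 -0.002 -1.   ] F [ 0.2 -0.2 -1.9] open 0.566 j [ -4.  27. 107.  -0.  45.  -6.]
```

Free of the rim. The floor should come at TCP z ≈ 99.

>>> send_rows(fingers=[0, 0, 0, 0, 0, 0, 0, 0, 0], dp=[[0, 0, -5], [0, 0, -11], [0, 0, -17], [0, 0, -23], [0, 0, -29], [0, 0, -33], [0, 0, -35], [0, 0, -36.5], [0, 0, -36.5]], turn=[[0, 0, 0], [0, 0, 0], [0, 0, 0], [0, 0, 0], [0, 0, 0], [0, 0, 0], [0, 0, 0], [0, 0, 0], [0, 0, 0]])

```text
time_s: 48.9
position: [0.4771, 0.0752, 0.0992]
tcp_rot: [[0.0, -0.032, 0.999], [-0.002, 0.999, 0.032], [-1.0, -0.002, 0.0]]
force: [-2.6, 0.7, 7.5]
opening: 0.566
```

```bash
python3 st.py
```

```text
t 48.9 p [477.1  75.2  99.2] zang 1.81 xdown [ 0.    -0.002 -1.   ] F [-2.6  0.7  7.5] open 0.566 j [ -4.  31. 109.  -0.  40.  -6.]
```

On the floor. Release, rise straight up, and back off.

>>> send_rows(fingers=[0.6, 0.7, 0.8, 0.8, 0.8, 0.8, 0.8, 0.8, 0.8, 0.8], dp=[[0, 0, 0], [0, 0, 0], [0, 0, 0], [0, 0, 0], [0, 0, 5], [0, 0, 20], [0, 0, 50], [0, 0, 85], [0, 0, 120], [0, 0, 155]], turn=[[0, 0, 0], [0, 0, 0], [0, 0, 0], [0, 0, 0], [0, 0, 0], [0, 0, 0], [0, 0, 0], [0, 0, 0], [0, 0, 0], [0, 0, 0]])

```text
time_s: 49.73
position: [0.4766, 0.0753, 0.2559]
tcp_rot: [[-0.0, -0.032, 0.999], [-0.002, 0.999, 0.032], [-1.0, -0.002, -0.0]]
force: [0.7, -0.3, -1.3]
opening: 0.801
```

>>> send_rows(fingers=[0.8, 0.8, 0.8, 0.8, 0.8, 0.8, 0.8, 0.8, 0.8, 0.8], dp=[[-5, 30, 5], [-10, 65, 10], [-20, 100, 10], [-30, 135, 10], [-40, 170, 10], [-50, 205, 10], [-60, 240, 10], [-70, 270, 10], [-80, 300, 10], [-80, 310, 10]], turn=[[0, 0, 0], [0, 0, 0], [0, 0, 0], [0, 0, 0], [0, 0, 0], [0, 0, 0], [0, 0, 0], [0, 0, 0], [0, 0, 0], [0, 0, 0]])

```text
time_s: 50.57
position: [0.3943, 0.3888, 0.2661]
tcp_rot: [[-0.001, -0.035, 0.999], [-0.0, 0.999, 0.035], [-1.0, -0.0, -0.001]]
force: [0.3, -0.3, 0.5]
opening: 0.798
```

```bash
python3 st.py
python3 - <<'E'
from h import *
from m3 import tote
for n in("side","top"):
    c=cap(n,n+"10");P=cloud(c)
    a=c["img"][110:290,200:420] if n=="side" else c["img"][130:290,210:370]
    cv2.imwrite(f"pics/{n}10c.png",cv2.resize(a,None,fx=3.3,fy=3.3,interpolation=cv2.INTER_CUBIC))
    if n=="top": print("tote",tote(c,.003,(.38,.74,-.16,.16)))
    for col,z in(("red",.117),("red",.161)):
        for ce,st,l in blobs(mask(c,col),40):
            uv=np.argwhere(l&(abs(P[...,2]-z)<.008)&(P[...,1]>.02)&(P[...,1]<.15)&(P[...,0]<.66))[:,::-1]
            if len(uv)>20: print(n,col,z,len(uv),cv2.minEnclosingCircle((ray(c,uv,z)[:,:2]*1000).astype(np.float32)),np.percentile(P[l][:,2],[10,50,95]).round(4))
    m=(mask(c,"blue")>0)&(P[...,1]>-.16)&(P[...,1]<0)&(P[...,0]>.4)&(P[...,2]>.1)
    for ce,st,l in blobs(m.astype(np.uint8)*255,15):
        q=P[l];print(n,"pack",ce,st[4],np.percentile(q[:,2],[5,50,95]).round(4))
        uv=np.argwhere(l&(P[...,2]>.117))[:,::-1]
        if n=="top": print(cv2.minAreaRect((ray(c,uv,.123)[:,:2]*1000).astype(np.float32)))
    for ce,st,l in blobs(mask(c,"red"),20):
        p=ray(c,[ce],.1)[0]
        if .3<p[0]<.42 and -.36<p[1]<-.28: print(n,"ball dock y",(p[:2]*1000-[366.6,-319])@[.629,.777])
E
```

```text
t 50.57 p [394.3 388.8 266.1] zang 2.03 xdown [-0.001 -0.    -1.   ] F [ 0.3 -0.3  0.5] open 0.798 j [33. 22. 89.  0. 69. 31.]
side red 0.117 187 ((600.5098266601562, 70.4544906616211), 40.35626983642578) [nan nan nan]
side red 0.161 115 ((474.7346496582031, 68.55984497070312), 25.386255264282227) [0.1416 0.1569 0.1634]
side pack [332.5, 214.9] 210 [0.1014 0.1165 0.125 ]
side pack [293.4, 225.6] 215 [0.1023 0.1173 0.1251]
side ball dock y -24.526417902855815
tote ((557.2174072265625, 0.3280487060546875), (280.00408935546875, 249.5940399169922), 1.7129638195037842)
top red 0.117 307 ((603.1705322265625, 78.35110473632812), 32.69876480102539) [0.1118 0.116  0.1203]
top red 0.161 173 ((475.60565185546875, 74.66063690185547), 19.064165115356445) [nan nan nan]
top pack [313.8, 181.4] 160 [0.1171 0.1215 0.1254]
((614.5956420898438, -67.98414611816406), (65.54277801513672, 21.382705688476562), 88.17378997802734)
top pack [316.6, 223.8] 158 [0.1156 0.1218 0.1267]
((501.28729248046875, -70.16813659667969), (20.524639129638672, 67.45758056640625), 3.5022265911102295)
top ball dock y -22.727773893029326
```

View pics/side10c.png

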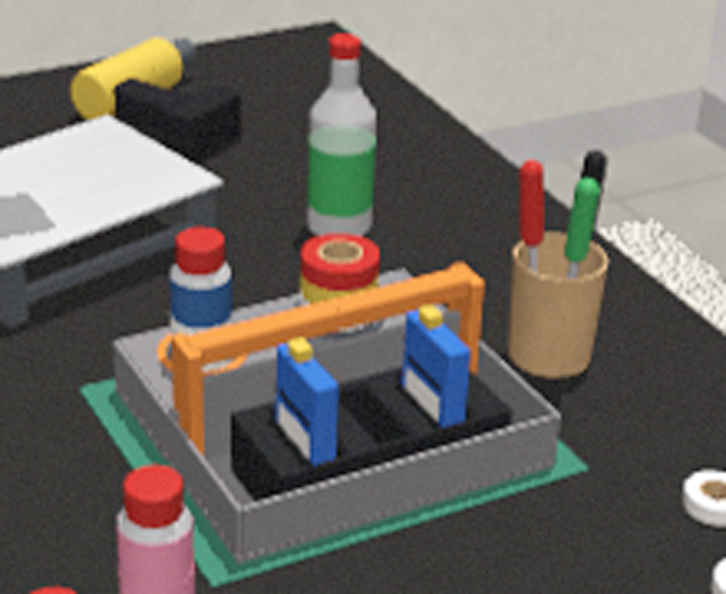

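View pics/top10.png

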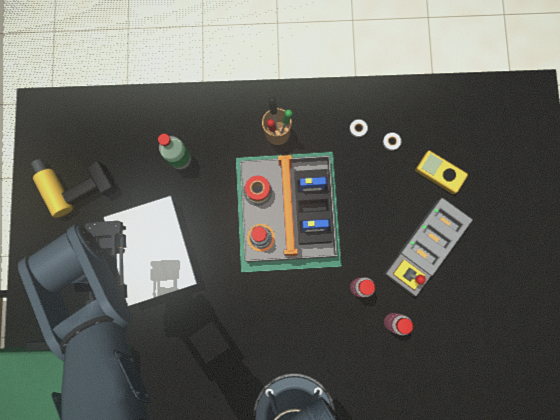

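The top view shows both packs at (313,183) and (316,225), the can in its well at (261,236) and the stack on the dish at (257,189). The meter, cup and bottle haven't moved. Everything checks out, so I'm handing in.

```bash
python3 -c "
from rig import bot
print(bot.hand_in())"
```

```text
the job is handed in; nothing more can be done
None
```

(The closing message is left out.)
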